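# Put the spacer plates back into their graduated case

## Robot

A 6-joint arm with a two-finger parallel gripper is mounted at the origin on the work surface. World frame = base frame: x ahead of the robot, y to its left, z up, the work surface at z = 0. Lengths are in m, angles in degrees, forces in N, time in s.
With the tool pointing down it reaches from about 0.35 to 0.875 m from the base axis. Payload 4.2 kg.
Tool frame: the origin (TCP) lies midway between the tips of the shut fingers; the grasp point (between the pads) lies 19 mm behind it (r.pinch_z is the distance from the TCP to the grasp point, in m); z points along the fingers, y is the line along which they close (so a half turn about z gives the same grasp; the last joint's range is limited). The gripper opens to 87 mm and grips with 3 to 60 N. Pads are 19 mm wide; open, the fingers measure 117 mm over their backs; the gripper's body (75 mm by 190 mm) begins 51 mm behind the grasp point.
Start: joints at [89.53, 22.042, 0.453, 0, -68.411, -14.817], TCP at [0.165, 0.603, 0.196] pointing down, gripper open.
Joint ranges: [-179.83, 179.83], [-69.29, 118.12], [-61.27, 80.66], [-181.25, 117.63], [-171.15, -9.14], [-177.46, 177.46]. Speed limits (degrees/s): [159.86, 159.86, 180, 180, 180, 180].

## Interface

Orientations are given as a 3x3 rotation matrix whose columns are the frame's x, y, z axes.
In Python, from station import r, imaging, models gives the robot as it stands. The module is installed in compiled form; this text tells all that it offers.
- The arm moves only by the tool apply_moves, never from a script. Its argument "moves" is a list of rows, each a list of 2 entries, a list of its own where there are three numbers: the shift along the tool's x, y, z in m, then the turn about the tool's z in degrees. A call has 1 to 5 rows; each row shifts and turns the commanded pose from where the row before left it, along the tool's axes as they then stand; what a row does not reach is not made up. A row lasts 1/12 s, in which the tool goes at most 41.7 mm and 7.16 degrees, less where a joint would pass 70% of its speed; a pose out of reach is approached as far as the arm can. A call is refused whole if a number of a shift passes 0.0417 or a number of a turn 7.16, either way. A call with a gripper value outside its range is refused whole. "hand" is the finger opening in m, from 0 to 0.087, set as the call begins (left out, the last holds). The fingers move at their own pace and stop on an object; the grip force is fixed at half the most. Time passes only in rows, so rows that do not move let the fingers close. It gives the time, the measured TCP pose, the force, the opening and the grip force at its end, in the units of the state.
- r.sense(): the state, without advancing time (a new reading comes with each control period).
- imaging.capture(name): name is "scene" or "top" or "wrist"; returns a dict with "frame" (400x640x3 uint8, blue, green, red), "intrinsics" (3x3 intrinsics, pixels), "eye" and "orientation" of the camera in the world. Camera axes: x right, y down, z forward; pixel columns grow to the right and rows downward; lengths in m; the calibration is good to about 2 mm. A picture is of the moment at which its call begins. There is no depth.
- r.finish_job(): hands the job in; it is judged then, once.
Trained networks look in a picture, given as the dict that the camera call returned (one of the last four; its "shot" number tells which), for a name from the list of things; names that differ only in an ending like _2 or _b are one class to them, and where a whole thing is asked for, a point or a joint stands for the part that bears it (a point fixed in the world has none). Each returns a list of dicts, best first, with "confidence" (0 to 1); they miss things now and then, are a little off and sometimes report something else, mostly with a low value. They report only what shows in the picture. A call takes as long as a camera call. They do not tell look-alikes from the thing itself.
- models.cut_out(picture, target): "region" (400x640 bool, what is visible of it) and "extent" ([left, top, width, height] as shares, 0 to 1, of the picture: columns of its width, rows of its height, round what is visible of it).
- models.place_of(picture, target): "at" ([column, row] as shares, 0 to 1, of the picture: columns of its width, rows of its height: a listed point, or the origin of a listed thing).
The state is a dict: "time_s": time; "joints": joint angles; "joint_velocities": joint speeds; "effort": joint torques, N m; "tcp_pos": TCP position; "ee_rot": TCP orientation; "wrist_force": force on the tool from outside, world axes, zero at the start; "moment": the same for the moment, N m; "gripper_width": opening from 0.0 (shut) to 1.0 (fully open); "gripper_force": force on a finger pad.
Only numpy, scipy, OpenCV 4.12 (cv2) and the standard library are available. Lean on these libraries where they do the work, as an engineer would, in place of code of your own. Each camera call takes 0.05 s, during which the arm holds its last target. There are 200 camera calls.

## Task

Lift the lid off the olive case by its knob and stand it right way up on the bench, clear of the case. Then take every spacer plate standing in the tray and drop it upright into the case slot made for its thickness, so that it comes to rest on that slot's shoulder, and when all are in, put the lid back on, fully down. Leave the can, screwdriver and jar where they are.

Things in the scene. Friction and masses are not known exactly. Their poses are not given: they have to be found in the camera images.
- case: Olive wooden case, fixed: 72 x 173 mm (x, y), 46 mm high without lid; origin: centre of the underside. Five slots side by side along y, 62 mm long in x, 11, 18, 25, 32, 39 mm wide towards +y; 8 mm walls between, their top 10 mm tapered to a ridge 46 mm above the underside (3 mm of lead-in a side). A batten round the outside, 8 mm wide, top 27 mm above the underside, carries the lid's skirt.
- lid: Loose deep lid, an olive box open below: outside 86 x 187 mm (x, y), 63 mm high, walls 4 mm; goes over the case's upper walls with 3 mm spare per side, 19 mm overlap, either way round. Wooden block knob on top centre, 22 (x) by 40 (y) mm, top 91 mm above the lid's lower edge. Origin: centre of the lower edge plane, z up. About 350 g. Starts on the case.
- lid_seat (a point): Point at the case's centre, at the batten's top: the lid's origin lies here when the lid is fully on; axes as the case.
- tray: Open wooden tray, fixed, 75 x 226 mm (x, y), 22 mm high, walls and dividers 5 mm, floor 5 mm: five equal compartments in a row along y in which the plates stand at the start, in any order; some may be empty. Origin: centre of its underside.
- can: Bystander: dark metal drinks can, 66 mm wide, 115 mm high, beyond the work. Origin: centre of its underside.
- screwdriver: Bystander: screwdriver lying on the bench beyond the work, about 200 mm long.
- jar: Bystander: glass jar with a steel cap, 68 mm wide, 80 mm high, beyond the work. Origin: centre of its underside.
- plate8: Plain aluminium spacer plate standing on its edge, 8 mm thick (y), 54 mm long (x), 60 mm high (z); origin at the centre of its underside; about 70 g. It can be taken by its two ends (fingers closing along x) above the tray's or case's walls. May be absent.
- slot8 (a point): Slot for the 8 mm plate, 11 mm wide: at its shoulder's centre, 30 mm below the case's rim, where the plate's origin lies when home. Below, the slot narrows to 3 mm and runs 10 mm deeper: its own plate stops on the shoulder, a thinner one falls through, a thicker one does not enter. x along the slot, y across it, z up.
- plate15: Plain aluminium spacer plate standing on its edge, 15 mm thick (y), 54 mm long (x), 60 mm high (z); origin at the centre of its underside; about 131 g. It can be taken by its two ends (fingers closing along x) above the tray's or case's walls. May be absent.
- slot15 (a point): Slot for the 15 mm plate, 18 mm wide: at its shoulder's centre, 30 mm below the case's rim, where the plate's origin lies when home. Below, the slot narrows to 10 mm and runs 10 mm deeper: its own plate stops on the shoulder, a thinner one falls through, a thicker one does not enter. x along the slot, y across it, z up.
- plate22: Plain aluminium spacer plate standing on its edge, 22 mm thick (y), 54 mm long (x), 60 mm high (z); origin at the centre of its underside; about 192 g. It can be taken by its two ends (fingers closing along x) above the tray's or case's walls. May be absent.
- slot22 (a point): Slot for the 22 mm plate, 25 mm wide: at its shoulder's centre, 30 mm below the case's rim, where the plate's origin lies when home. Below, the slot narrows to 17 mm and runs 10 mm deeper: its own plate stops on the shoulder, a thinner one falls through, a thicker one does not enter. x along the slot, y across it, z up.
- plate29: Plain aluminium spacer plate standing on its edge, 29 mm thick (y), 54 mm long (x), 60 mm high (z); origin at the centre of its underside; about 254 g. It can be taken by its two ends (fingers closing along x) above the tray's or case's walls. May be absent.
- slot29 (a point): Slot for the 29 mm plate, 32 mm wide: at its shoulder's centre, 30 mm below the case's rim, where the plate's origin lies when home. Below, the slot narrows to 24 mm and runs 10 mm deeper: its own plate stops on the shoulder, a thinner one falls through, a thicker one does not enter. x along the slot, y across it, z up.
- plate36: Plain aluminium spacer plate standing on its edge, 36 mm thick (y), 54 mm long (x), 60 mm high (z); origin at the centre of its underside; about 315 g. It can be taken by its two ends (fingers closing along x) above the tray's or case's walls. May be absent.
- slot36 (a point): Slot for the 36 mm plate, 39 mm wide: at its shoulder's centre, 30 mm below the case's rim, where the plate's origin lies when home. Below, the slot narrows to 31 mm and runs 10 mm deeper: its own plate stops on the shoulder, a thinner one falls through, a thicker one does not enter. x along the slot, y across it, z up.
Things that resemble listed ones, but are neither listed nor needed, are in the scene too. Leave any orange or red look-alike of the case alone. What is shaped like the plate29 but pink is not meant.

How it is judged:
By the outcome, as a careful person would: the job done as asked, in the order asked, and still so for the second after the job is handed in, with the robot touching nothing.
Of plate8, plate15, plate22, plate29, plate36 only 3 to 5 are there at a start; the rules pass over those that are not, and their reading is None.
At some moment in a run one of lid may be knocked a few centimetres aside while the robot is not near it.
It also fails if it takes over 210 s, if anything falls off the work surface, if the arm or the gripper's body presses on something with over 40 N, if the wrist force passes 120 N, or if a joint passes its speed limit or range.

## Working session

There is one attempt and no reset: what is moved stays moved. The work goes in short steps, Python scripts to look and compute and a tool call to move; the robot and the scene stay as the last step left them, time stands still between calls to the robot, and variables do not carry over. Pictures are saved under pics/ and viewed, at most 14 in all, crops included, and the job is handed in when it is done.

Besides the shell and the picture viewer there is one more tool, called after "Emit:" as name(argument=value, ...), one argument or row to a line, values as JSON. apply_moves: Moves the arm, as the interface text tells. Its arguments: {"type":"object","properties":{"moves":{"type":"array"},"hand":{"type":"number"}},"required":["moves"]}

```bash
mkdir -p pics; python3 - <<'E'
from station import r, imaging, models
import cv2, numpy as np
s=r.sense(); print(s)
for n in ("scene","top"):
    p=imaging.capture(n); cv2.imwrite(f"pics/{n}0.png",p["frame"])
    print(n,p["intrinsics"],p["eye"],p["orientation"])
    for t in ["case","lid","lid_seat","tray","can","screwdriver","jar","plate8","plate15","plate22","plate29","plate36"]:
        try:
            a=models.place_of(p,t)
            print(t,[(round(d["confidence"],2),round(d["at"][0]*640),round(d["at"][1]*400)) for d in a])
        except Exception as e: print(t,e)
E
```

```text
{'time_s': 0.0, 'joints': array([ 8.95280169e+01,  2.20904200e+01,  3.81381523e-01, -2.88747284e-02,
       -6.84128135e+01, -1.48148526e+01]), 'joint_velocities': array([ 0.04842385, -0.06736169, -0.04488364, -0.01997264,  0.04022839,
       -0.12116081]), 'effort': array([ 1.29080578e-03, -3.90664279e+01,  1.87398648e+01,  4.21987027e+00,
        1.09035359e-02, -1.90687588e-04]), 'tcp_pos': array([0.16461057, 0.60225142, 0.19487452]), 'ee_rot': array([[ 9.64569010e-01, -2.63830228e-01, -4.86113471e-04],
       [-2.63830660e-01, -9.64566678e-01, -2.12274052e-03],
       [ 9.11542580e-05,  2.17578136e-03, -9.99997629e-01]]), 'wrist_force': array([-0.662157  ,  0.1115392 ,  0.72746403]), 'moment': array([ 0.01241977, -0.02657952,  0.0422347 ]), 'gripper_force': 0.0, 'gripper_width': 0.999473156470852}
scene [[467.61642853   0.         316.53341808]
 [  0.         467.61642853 198.02518273]
 [  0.           0.           1.        ]] [ 1.47665261 -0.33300301  0.82384167] [[ 0.39528171  0.5423503  -0.74135587]
 [ 0.9184126  -0.24780619  0.30839972]
 [-0.0164519  -0.80277534 -0.59605461]
[... 1001 characters left out ...]
 [-0.99979599  0.00786817  0.018603  ]
 [-0.01890752 -0.04058224 -0.99899729]]
case [(0.96, 283, 283), (0.72, 172, 232)]
lid [(0.61, 264, 196)]
lid_seat [(0.88, 282, 287), (0.59, 168, 231)]
tray [(0.89, 460, 203)]
can [(0.63, 307, 118), (0.3, 458, 203)]
screwdriver [(0.9, 388, 109)]
jar [(0.67, 449, 120)]
plate8 [(0.84, 426, 207), (0.81, 494, 206), (0.8, 418, 165), (0.7, 478, 201)]
plate15 [(0.84, 426, 207), (0.81, 494, 206), (0.8, 418, 165), (0.7, 478, 201)]
plate22 [(0.84, 426, 207), (0.81, 494, 206), (0.8, 418, 165), (0.7, 478, 201)]
plate29 [(0.84, 426, 207), (0.81, 494, 206), (0.8, 418, 165), (0.7, 478, 201)]
plate36 [(0.84, 426, 207), (0.81, 494, 206), (0.8, 418, 165), (0.7, 478, 201)]
```

View pics/scene0.png

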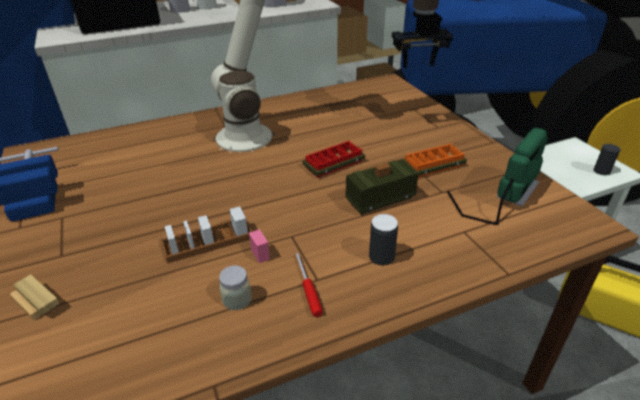

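View pics/top0.png

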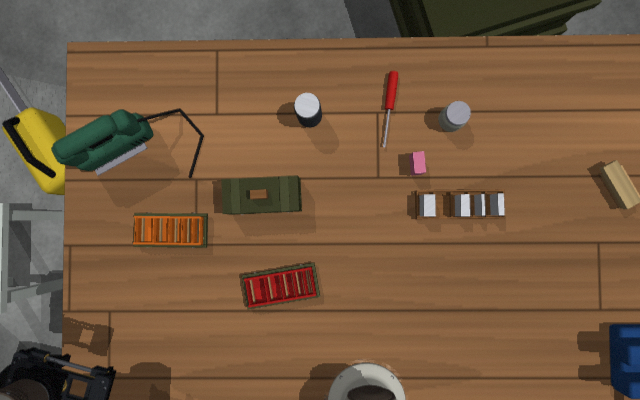

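Candidates seen in the top image:
- **Case:** the olive one with the lid on is at (261,195). The red look-alike at (280,285) and the orange one at (171,230) must be left alone.
- **Plates:** grey ones stand in the tray at (428,205), (462,205), (479,205) and (498,205). The pink one at (419,163) is not meant.

I choose the olive case and the four grey plates, then check them in one close crop.

```bash
cat > h.py <<'E'
from station import r, imaging, models
import cv2, numpy as np
def ground(p,uv,z):
    K,R,e=map(np.array,(p["intrinsics"],p["orientation"],p["eye"]))
    uv=np.atleast_2d(uv).astype(float)
    d=(R@np.linalg.inv(K)@np.c_[uv,np.ones(len(uv))].T).T
    return (e+d*((z-e[2])/d[:,2])[:,None])[:,:2]
def proj(p,X):
    K,R,e=map(np.array,(p["intrinsics"],p["orientation"],p["eye"]))
    c=(np.atleast_2d(X)-e)@R; q=c@K.T
    return q[:,:2]/q[:,2:]
def go(target,yaw):
    """remaining tool-frame shift and turn; yaw = world heading of tool x (deg)"""
    s=r.sense(); R=np.array(s["ee_rot"]); d=np.array(target)-s["tcp_pos"]
    y0=np.degrees(np.arctan2(R[1,0],R[0,0])); dy=(yaw-y0+180)%360-180
    c,q=np.cos(np.radians(yaw)),np.sin(np.radians(yaw))
    Rn=np.array([[c,q,0],[q,-c,0],[0,0,-1.]])
    print("t",s["time_s"],"tcp",np.round(s["tcp_pos"],4),"yaw",round(y0,2),"turn",round(-dy,2),
      "shift now-axes mm",np.round(1000*R.T@d,1),"after-turn axes mm",np.round(1000*Rn.T@d,1))
def box(mask,p,z):
    c,_=cv2.findContours(mask.astype(np.uint8),cv2.RETR_EXTERNAL,cv2.CHAIN_APPROX_NONE)
    c=max(c,key=cv2.contourArea).reshape(-1,2)
    g=(ground(p,c,z)*1000).astype(np.float32)
    return cv2.minAreaRect(g)
E
python3 - <<'E'
from h import *
p=imaging.capture("top"); f=p["frame"]
a=cv2.resize(f[165:230,205:315],None,fx=5,fy=5,interpolation=cv2.INTER_CUBIC)
b=cv2.resize(f[145:225,405:515],None,fx=5,fy=5,interpolation=cv2.INTER_CUBIC)
cv2.imwrite("pics/crop1.png",np.vstack([a,b]))
for t in ["lid","case","tray","plate8"]:
    for d in models.cut_out(p,t): print(t,round(d["confidence"],2),np.round(np.array(d["extent"])*[640,400,640,400],1))
print("knob",ground(p,[258,194],.118), "tray",ground(p,[461,204],.022))
print("plates",ground(p,[[428,205],[462,205],[479,205],[498,205]],.065))
E
```

```text
lid 0.71 [221.8 176.5  75.5  40.6]
case 0.91 [242.3 260.4  74.9  48.2]
case 0.82 [131.4 215.7  79.   34.9]
case 0.38 [437.5 100.9  31.1  32. ]
tray 0.9 [417.9 188.6  83.8  30.2]
plate8 0.87 [411.4 151.4   9.7  23.4]
plate8 0.78 [456.  193.4  11.7  20.4]
plate8 0.76 [418.5 195.5  16.9  20.4]
plate8 0.71 [489.5 194.2  15.8  25.1]
plate8 0.68 [474.5 192.7  10.8  23.7]
knob [[0.53007464 0.26004305]] tray [[ 0.50520168 -0.24573179]]
plates [[ 0.5021878  -0.15277128]
 [ 0.50155042 -0.23647681]
 [ 0.50123239 -0.27824126]
 [ 0.50087749 -0.32484968]]
```

View pics/crop1.png

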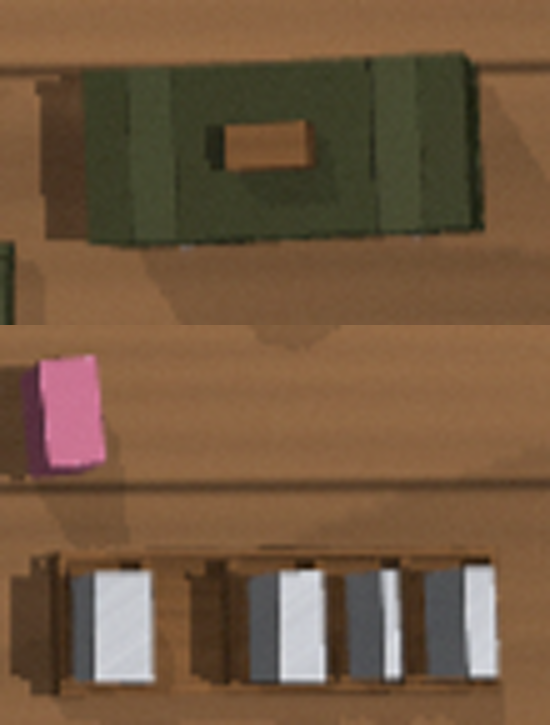

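The crop shows the olive lid with its wooden knob centred near px (258.6,194). It also shows four grey plates, whose top widths of about 11.6, 9, 3.5 and 6.4 px make them 29, 22, 8 and 15 mm from left to right. The pink one is outside the tray.

```bash
python3 -c "
from h import *
go([.53,.26,.26],-87.5)"
```

```text
t 1.55 tcp [0.1648 0.6029 0.1959] yaw -15.29 turn 72.21 shift now-axes mm [442.7 234.4 -64. ] after-turn axes mm [ 358.5 -349.9  -64.1]
```

Emit:
apply_moves(
  moves=[
    [[0, 0, -0.0064], 7.1],
    [[0, 0, -0.0064], 7.1],
    [[0, 0, -0.0064], 7.1],
    [[0, 0, -0.0064], 7.1],
    [[0, 0, -0.0064], 7.1],
  ],
)

```text
time_s: 1.97
tcp_pos: [0.1647, 0.6029, 0.2282]
ee_rot: [[0.627, -0.779, 0.0], [-0.779, -0.627, -0.0], [0.0, 0.0, -1.0]]
wrist_force: [-0.8, -0.0, 0.2]
gripper_width: 1.0
gripper_force: 0.0
```

Emit:
apply_moves(
  moves=[
    [[0, 0, -0.0064], 7.1],
    [[0, 0, -0.0064], 7.1],
    [[0, 0, -0.0064], 7.1],
    [[0, 0, -0.0064], 7.1],
    [[0, 0, -0.0064], 7.1],
  ],
)

```text
time_s: 2.38
tcp_pos: [0.1647, 0.6028, 0.2603]
ee_rot: [[0.059, -0.998, -0.0], [-0.998, -0.059, -0.0], [0.0, 0.0, -1.0]]
wrist_force: [-0.1, 0.0, 0.6]
gripper_width: 0.997
gripper_force: 0.0
```

Emit:
apply_moves(
  moves=[
    [[0.024, -0.0233, 0], 0.2],
    [[0.024, -0.0233, 0], 0.2],
    [[0.024, -0.0233, 0], 0.2],
    [[0.024, -0.0233, 0], 0.2],
    [[0.024, -0.0233, 0], 0.2],
  ],
)

```text
time_s: 2.8
tcp_pos: [0.2888, 0.4886, 0.2601]
ee_rot: [[0.048, -0.999, 0.0], [-0.999, -0.048, 0.0], [-0.0, -0.0, -1.0]]
wrist_force: [0.5, 0.3, 0.6]
gripper_width: 0.998
gripper_force: 0.0
```

Emit:
apply_moves(
  moves=[
    [[0.024, -0.0233, 0], 0],
    [[0.024, -0.0233, 0], 0],
    [[0.024, -0.0233, 0], 0],
    [[0.024, -0.0233, 0], 0],
    [[0.024, -0.0233, 0], 0],
  ],
)

```text
time_s: 3.22
tcp_pos: [0.411, 0.3742, 0.2602]
ee_rot: [[0.048, -0.999, 0.0], [-0.999, -0.048, 0.0], [-0.0, -0.0, -1.0]]
wrist_force: [0.1, 0.6, -1.0]
gripper_width: 1.001
gripper_force: 0.0
```

Emit:
apply_moves(
  moves=[
    [[0.024, -0.0233, 0], 0],
    [[0.024, -0.0233, 0], 0],
    [[0.024, -0.0233, 0], 0],
    [[0.024, -0.0233, 0], 0],
    [[0.024, -0.0233, 0], 0],
  ],
)

```text
time_s: 3.63
tcp_pos: [0.5331, 0.2598, 0.2601]
ee_rot: [[0.047, -0.999, 0.0], [-0.999, -0.047, 0.0], [-0.0, -0.0, -1.0]]
wrist_force: [0.3, 0.2, 0.9]
gripper_width: 0.998
gripper_force: 0.0
```

```bash
python3 -c "
from h import *
go([.53,.26,.26],-87.5)
p=imaging.capture('wrist'); cv2.imwrite('pics/w1.png',p['frame']); print(p['eye'],p['orientation'],p['intrinsics'])
t=imaging.capture('top')
def knob(p):
    h=cv2.cvtColor(p['frame'],cv2.COLOR_BGR2HSV); print(h[200,320])
for n in ['lid','case','plate8']:
    print(n,[(round(d['confidence'],2),np.round(np.array(d['at'])*[640,400])) for d in models.place_of(p,n)])
"
```

```text
t 3.6333 tcp [0.5331 0.2598 0.2601] yaw -87.28 turn 0.22 shift now-axes mm [-0.3  3.1  0.1] after-turn axes mm [-0.3  3.1  0.1]
[0.53666918 0.17534975 0.44849036] [[-9.98879434e-01 -4.50429727e-02 -1.45260567e-02]
 [-4.73273239e-02  9.50594838e-01  3.06805441e-01]
 [-1.10345650e-05  3.07149125e-01 -9.51661397e-01]] [[357.1891319    0.         316.13979913]
 [  0.         357.1891319  199.30952545]
 [  0.           0.           1.        ]]
lid [(0.55, array([315., 163.]))]
case [(0.9, array([368., 320.])), (0.81, array([507., 131.]))]
plate8 []
```

View pics/w1.png

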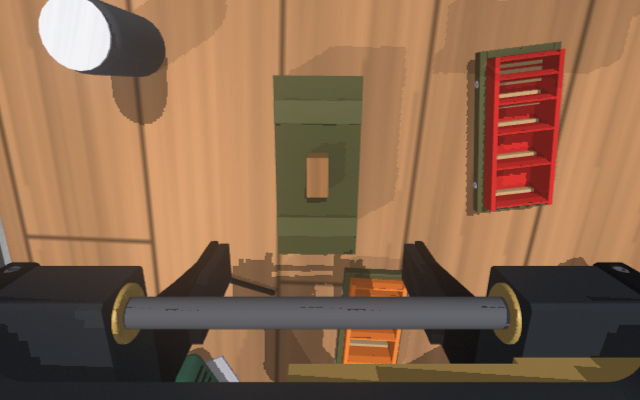

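The wrist view shows the olive lid top spanning about (273–363, 76–253), with the knob centred at (317,175).

```bash
cat >> h.py <<'E'
def knob(p,zt,zk,near):
    """lid top rect and knob rect by colour; near = world xy guess"""
    f=p["frame"]; h=cv2.cvtColor(f,cv2.COLOR_BGR2HSV).astype(int)
    ol=(h[...,0]>33)&(h[...,0]<75)&(h[...,1]>50)
    u=proj(p,[*near,zk])[0]
    n,l,st,ce=cv2.connectedComponentsWithStats(ol.astype(np.uint8))
    i=min((k for k in range(1,n) if st[k,4]>800),key=lambda k:np.hypot(*(ce[k]-u)))
    m=l==i; fill=np.zeros(m.shape,np.uint8)
    c,_=cv2.findContours(m.astype(np.uint8),cv2.RETR_EXTERNAL,cv2.CHAIN_APPROX_NONE)
    cv2.drawContours(fill,[max(c,key=cv2.contourArea)],-1,1,-1)
    print("lid",box(m,p,zt))
    k=(fill>0)&~m&(h[...,2]>60); k=cv2.morphologyEx(k.astype(np.uint8),cv2.MORPH_OPEN,np.ones((5,5)))
    if k.any(): print("knob",box(k,p,zk))
E
python3 -c "
from h import *
knob(imaging.capture('wrist'),.090,.118,(.53,.26)); knob(imaging.capture('top'),.090,.118,(.53,.26))"
```

```text
Traceback (most recent call last):
  File "h.py", line 31, in knob
    i=min((k for k in range(1,n) if st[k,4]>800),key=lambda k:np.hypot(*(ce[k]-u)))
ValueError: min() iterable argument is empty
```

```bash
python3 -c "
from h import *
f=cv2.imread('pics/w1.png'); h=cv2.cvtColor(f,cv2.COLOR_BGR2HSV)
for u in [(290,150),(340,200),(300,110),(345,160),(317,175),(310,200),(420,150),(480,100),(256,100)]: print(u,h[u[1],u[0]])
f=cv2.imread('pics/top0.png'); h=cv2.cvtColor(f,cv2.COLOR_BGR2HSV)
for u in [(250,205),(290,195),(258,194),(270,220)]: print(u,h[u[1],u[0]])
"
```

```text
(290, 150) [27 91 90]
(340, 200) [29 92 86]
(300, 110) [ 28  80 105]
(345, 160) [28 92 83]
(317, 175) [ 14 138 159]
(310, 200) [24 98 65]
(420, 150) [ 14 124 162]
(480, 100) [ 27  86 101]
(256, 100) [ 14 125 189]
(250, 205) [33 88 61]
(290, 195) [29 89 63]
(258, 194) [ 13 147 116]
(270, 220) [ 15 133 117]
```

```bash
sed -i 's/ol=(h\[...,0\]>33).*/ol=(h[...,0]>20)\&(h[...,0]<75)\&(h[...,1]>40)/' h.py
python3 -c "
from h import *
knob(imaging.capture('wrist'),.090,.118,(.53,.26)); knob(imaging.capture('top'),.090,.118,(.53,.26))
go([.533,.26,.094],-87.5)"
```

```text
lid ((531.5900268554688, 260.7789306640625), (85.83140563964844, 186.28883361816406), 2.395833730697632)
knob ((531.9976196289062, 258.2214050292969), (22.19346809387207, 43.891666412353516), 2.728843927383423)
lid ((531.2357177734375, 221.3027801513672), (86.80796813964844, 120.3474349975586), 2.4353175163269043)
t 4.0333 tcp [0.5315 0.2619 0.2601] yaw -87.2 turn 0.3 shift now-axes mm [  2.1  -1.4 166.1] after-turn axes mm [  2.   -1.5 166.1]
```

Emit:
apply_moves(
  moves=[
    [[0.0014, 0, 0.033], 0.3],
    [[0, 0, 0.033], 0],
    [[0, 0, 0.033], 0],
    [[0, 0, 0.033], 0],
    [[0, 0, 0.032], 0],
  ],
)

```text
time_s: 4.45
tcp_pos: [0.5313, 0.2607, 0.095]
ee_rot: [[0.044, -0.999, 0.001], [-0.999, -0.044, 0.001], [-0.001, -0.001, -1.0]]
wrist_force: [0.8, 0.6, -0.2]
gripper_width: 1.001
gripper_force: 0.0
```

Emit:
apply_moves(
  moves=[
    [[0, 0, 0], 0],
    [[0, 0, 0], 0],
    [[0, 0, 0], 0],
    [[0, 0, 0], 0],
    [[0, 0, 0], 0],
  ],
  hand=0,
)

```text
time_s: 4.87
tcp_pos: [0.5333, 0.2609, 0.0985]
ee_rot: [[0.043, -0.999, 0.004], [-0.999, -0.043, 0.003], [-0.003, -0.004, -1.0]]
wrist_force: [0.7, 0.3, -0.6]
gripper_width: 0.703
gripper_force: 0.0
```

Emit:
apply_moves(
  moves=[
    [[0, 0, 0], 0],
    [[0, 0, 0], 0],
    [[0, 0, 0], 0],
    [[0, 0, 0], 0],
    [[0, 0, 0], 0],
  ],
)

```text
time_s: 5.28
tcp_pos: [0.5322, 0.2596, 0.0961]
ee_rot: [[0.042, -0.999, 0.0], [-0.999, -0.042, 0.0], [-0.0, -0.0, -1.0]]
wrist_force: [0.9, 1.4, -1.1]
gripper_width: 0.324
gripper_force: 0.0
```

Emit:
apply_moves(
  moves=[
    [[0, 0, -0.006], 0],
    [[0, 0, -0.012], 0],
    [[0, 0, -0.02], 0],
    [[0, 0, -0.02], 0],
    [[0, 0, -0.02], 0],
  ],
)

```text
time_s: 5.7
tcp_pos: [0.5321, 0.2596, 0.1751]
ee_rot: [[0.042, -0.999, -0.0], [-0.999, -0.042, -0.0], [0.0, 0.0, -1.0]]
wrist_force: [-0.4, 0.6, -0.1]
gripper_width: 0.021
gripper_force: 0.0
```

The fingers had not closed before I lifted (about 1.2 s is needed), so I'll reopen, go down again and wait longer.

Emit:
apply_moves(
  moves=[
    [[0, 0, 0], 0],
    [[0, 0, 0], 0],
    [[0, 0, 0], 0],
    [[0, 0, 0], 0],
    [[0, 0, 0], 0],
  ],
  hand=0.06,
)

```text
time_s: 6.12
tcp_pos: [0.5316, 0.2593, 0.1728]
ee_rot: [[0.042, -0.999, -0.002], [-0.999, -0.042, -0.001], [0.001, 0.002, -1.0]]
wrist_force: [-0.1, 0.1, 0.2]
gripper_width: 0.308
gripper_force: 0.0
```

Emit:
apply_moves(
  moves=[
    [[0, 0, 0], 0],
    [[0, 0, 0], 0],
    [[0, 0, 0], 0],
    [[0, 0, 0], 0],
    [[0, 0, 0], 0],
  ],
)

```text
time_s: 6.53
tcp_pos: [0.5321, 0.2597, 0.1739]
ee_rot: [[0.042, -0.999, -0.0], [-0.999, -0.042, -0.0], [0.0, 0.0, -1.0]]
wrist_force: [0.5, -0.1, 0.1]
gripper_width: 0.656
gripper_force: 0.0
```

```bash
python3 -c "
from h import *
p=imaging.capture('wrist');cv2.imwrite('pics/w2.png',p['frame'])
knob(p,.090,.118,(.53,.26)); print(r.sense()['gripper_width'])
go([.5316,.2602,.094],-87.5)"
```

```text
lid ((531.7030029296875, 259.8417053222656), (86.2220230102539, 184.53004455566406), 2.3925063610076904)
knob ((531.7760620117188, 256.9779968261719), (21.879274368286133, 45.050209045410156), 1.6632763147354126)
0.6674439657550737
t 6.5833 tcp [0.5322 0.2597 0.1739] yaw -87.59 turn -0.09 shift now-axes mm [-0.5  0.5 79.9] after-turn axes mm [-0.5  0.5 79.9]
```

Emit:
apply_moves(
  moves=[
    [[0, 0, 0.02], 0],
    [[0, 0, 0.02], 0],
    [[0, 0, 0.02], 0],
    [[0, 0, 0.02], 0],
    [[0, 0, 0], 0],
  ],
)

```text
time_s: 7.0
tcp_pos: [0.5295, 0.2579, 0.0898]
ee_rot: [[0.041, -0.999, -0.007], [-0.999, -0.041, -0.005], [0.004, 0.007, -1.0]]
wrist_force: [-1.2, -0.2, -1.4]
gripper_width: 0.69
gripper_force: 0.0
```

Emit:
apply_moves(
  moves=[
    [[0, 0, 0], 0],
    [[0, 0, 0], 0],
    [[0, 0, 0], 0],
    [[0, 0, 0], 0],
    [[0, 0, 0], 0],
  ],
  hand=0,
)

```text
time_s: 7.42
tcp_pos: [0.5327, 0.2601, 0.0951]
ee_rot: [[0.042, -0.999, 0.002], [-0.999, -0.042, 0.001], [-0.001, -0.002, -1.0]]
wrist_force: [-1.2, 0.4, -0.0]
gripper_width: 0.397
gripper_force: 0.0
```

Emit:
apply_moves(
  moves=[
    [[0, 0, 0], 0],
    [[0, 0, 0], 0],
    [[0, 0, 0], 0],
    [[0, 0, 0], 0],
    [[0, 0, 0], 0],
  ],
)

```text
time_s: 7.83
tcp_pos: [0.5321, 0.2597, 0.0939]
ee_rot: [[0.042, -0.999, -0.0], [-0.999, -0.042, -0.0], [0.0, 0.0, -1.0]]
wrist_force: [0.2, 0.9, -0.4]
gripper_width: 0.043
gripper_force: 0.0
```

Emit:
apply_moves(
  moves=[
    [[0, 0, 0], 0],
    [[0, 0, 0], 0],
    [[0, 0, 0], 0],
  ],
)

```text
time_s: 8.08
tcp_pos: [0.5322, 0.2597, 0.0939]
ee_rot: [[0.042, -0.999, -0.0], [-0.999, -0.042, -0.0], [0.0, 0.0, -1.0]]
wrist_force: [-0.1, -0.7, 0.5]
gripper_width: 0.007
gripper_force: 0.0
```

```bash
python3 -c "
from h import *
p=imaging.capture('wrist');q=imaging.capture('scene');c=q['frame'][100:230,300:470]
cv2.imwrite('pics/w3.png',np.vstack([cv2.resize(p['frame'],(512,320)),cv2.resize(c,(512,280),interpolation=cv2.INTER_CUBIC)]))"
```

```text
(no output)
```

View pics/w3.png

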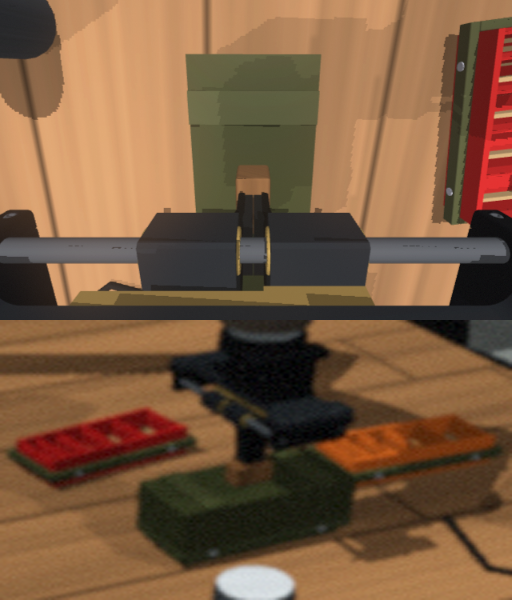

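```bash
python3 -c "
from h import *
p=imaging.capture('wrist')
print(proj(p,[[.5322,.2597,.0939],[.5322,.25,.118],[.5322,.25,.0939],[.5322,.24,.118],[.5322,.28,.118]]))
cv2.imwrite('pics/w4.png',cv2.resize(p['frame'][150:360,210:430],None,fx=2.7,fy=2.7,interpolation=cv2.INTER_CUBIC)); print(r.sense()['wrist_force'],r.sense()['gripper_force'],r.sense()['gripper_width'],r.pinch_z)"
```

```text
[[315.29424813 238.61937194]
 [316.0012797  240.65794346]
 [316.00175609 222.90554918]
 [316.85059588 222.10320589]
 [313.61910501 292.70054826]]
[-0.08741665 -0.36477473 -0.19365721] 0.0 0.004835583873914307 0.0187
```

View pics/w4.png

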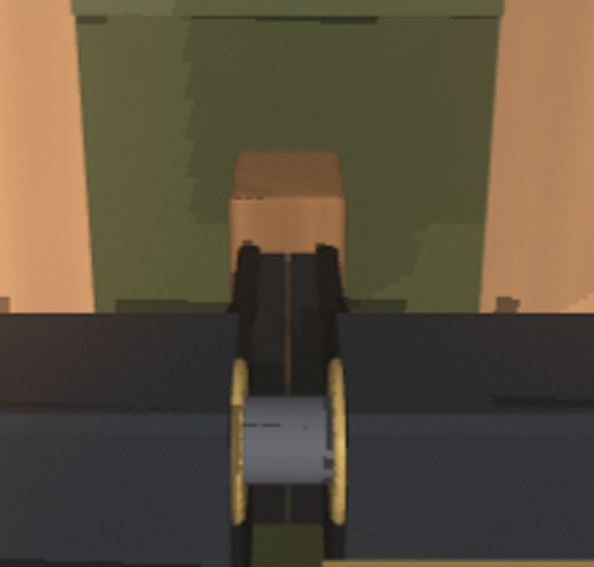

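Emit:
apply_moves(
  moves=[
    [[0, 0, -0.01], 0],
    [[0, 0, -0.01], 0],
    [[0, 0, -0.01], 0],
    [[0, 0, -0.01], 0],
    [[0, 0, 0], 0],
  ],
)

```text
time_s: 8.65
tcp_pos: [0.5338, 0.2608, 0.1375]
ee_rot: [[0.043, -0.999, 0.005], [-0.999, -0.043, 0.003], [-0.003, -0.005, -1.0]]
wrist_force: [0.2, -0.1, 0.4]
gripper_width: 0.003
gripper_force: 0.0
```

```bash
python3 -c "
from h import *
p=imaging.capture('wrist');q=imaging.capture('scene');s=r.sense();t=s['tcp_pos'];print(t)
print(proj(p,[t,t-[0,.0095,0],t+[0,-.0095,.024]]), proj(q,[t,[.532,.26,.118],[.532,.24,.118],[.532,.28,.118]])-[340,100])
cv2.imwrite('pics/w5.png',np.vstack([cv2.resize(p['frame'][150:300,220:420],(600,400),interpolation=cv2.INTER_CUBIC)[:300],cv2.resize(q['frame'][130:200,340:460],(514,300),interpolation=cv2.INTER_CUBIC)[:,:514].copy() if 0 else cv2.resize(q['frame'][130:200,320:460],(600,300),interpolation=cv2.INTER_CUBIC)]))"
```

```text
[0.53236759 0.2600248  0.13490611]
[[317.96533413 235.69934694]
 [318.69803592 220.46116557]
 [318.7825395  237.74231309]] [[42.58466028 59.69695331]
 [42.10025863 64.79880214]
 [35.79331918 66.42670578]
 [48.34781125 63.18622702]]
```

View pics/w5.png

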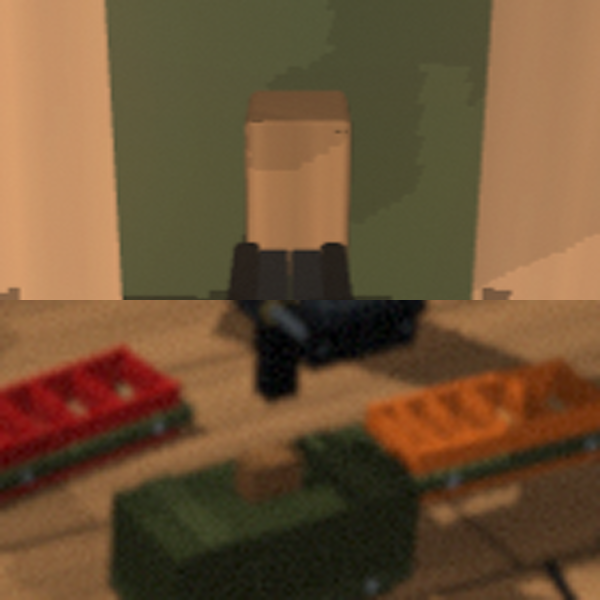

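The tips stay at wrist row ~243 whether in front of the knob or above it. In the scene view they sit about 7 px above the projected TCP. So the physical tips are about 24 mm behind the reported TCP, and I'll grasp that much deeper, watching the force.

Emit:
apply_moves(
  moves=[
    [[0, 0, 0], 0],
    [[0, 0, 0], 0],
    [[0, 0, 0], 0],
    [[0, 0, 0], 0],
    [[0, 0, 0], 0],
  ],
  hand=0.06,
)

```text
time_s: 9.17
tcp_pos: [0.532, 0.2596, 0.1336]
ee_rot: [[0.042, -0.999, -0.001], [-0.999, -0.042, -0.001], [0.0, 0.001, -1.0]]
wrist_force: [0.1, 0.4, 0.3]
gripper_width: 0.294
gripper_force: 0.0
```

Emit:
apply_moves(
  moves=[
    [[0, 0, 0], 0],
    [[0, 0, 0], 0],
    [[0, 0, 0], 0],
    [[0, 0, 0], 0],
    [[0, 0, 0], 0],
  ],
)

```text
time_s: 9.58
tcp_pos: [0.5321, 0.2597, 0.134]
ee_rot: [[0.042, -0.999, -0.0], [-0.999, -0.042, -0.0], [0.0, 0.0, -1.0]]
wrist_force: [0.7, 0.3, 0.2]
gripper_width: 0.649
gripper_force: 0.0
```

Emit:
apply_moves(
  moves=[
    [[0, 0, 0.012], 0],
    [[0, 0, 0.012], 0],
    [[0, 0, 0.012], 0],
    [[0, 0, 0.008], 0],
    [[0, 0, 0.005], 0],
  ],
)

```text
time_s: 10.0
tcp_pos: [0.5317, 0.2594, 0.0838]
ee_rot: [[0.042, -0.999, -0.001], [-0.999, -0.042, -0.001], [0.001, 0.001, -1.0]]
wrist_force: [-0.4, -0.0, 0.2]
gripper_width: 0.687
gripper_force: 0.0
```

Emit:
apply_moves(
  moves=[
    [[0, 0, 0.005], 0],
    [[0, 0, 0.004], 0],
    [[0, 0, 0.003], 0],
    [[0, 0, 0], 0],
    [[0, 0, 0], 0],
  ],
)

```text
time_s: 10.42
tcp_pos: [0.5323, 0.2598, 0.0731]
ee_rot: [[0.042, -0.999, 0.0], [-0.999, -0.042, 0.0], [-0.0, -0.0, -1.0]]
wrist_force: [-0.0, 0.3, -0.0]
gripper_width: 0.689
gripper_force: 0.0
```

Emit:
apply_moves(
  moves=[
    [[0, 0, 0], 0],
    [[0, 0, 0], 0],
    [[0, 0, 0], 0],
    [[0, 0, 0], 0],
    [[0, 0, 0], 0],
  ],
  hand=0,
)

```text
time_s: 10.83
tcp_pos: [0.5322, 0.2597, 0.0731]
ee_rot: [[0.042, -0.999, 0.0], [-0.999, -0.042, 0.0], [-0.0, -0.0, -1.0]]
wrist_force: [0.3, -1.0, 0.0]
gripper_width: 0.398
gripper_force: 0.0
```

Emit:
apply_moves(
  moves=[
    [[0, 0, 0], 0],
    [[0, 0, 0], 0],
    [[0, 0, 0], 0],
    [[0, 0, 0], 0],
    [[0, 0, 0], 0],
  ],
)

```text
time_s: 11.25
tcp_pos: [0.5323, 0.2598, 0.0729]
ee_rot: [[0.042, -0.999, 0.0], [-0.999, -0.042, 0.0], [-0.0, -0.0, -1.0]]
wrist_force: [0.2, -0.4, -0.1]
gripper_width: 0.247
gripper_force: 30.0
```

Emit:
apply_moves(
  moves=[
    [[0, 0, 0], 0],
    [[0, 0, 0], 0],
    [[0, 0, 0], 0],
  ],
)

```text
time_s: 11.5
tcp_pos: [0.5323, 0.2598, 0.073]
ee_rot: [[0.042, -0.999, 0.0], [-0.999, -0.042, 0.0], [-0.0, -0.0, -1.0]]
wrist_force: [1.6, 0.1, -0.8]
gripper_width: 0.251
gripper_force: 30.0
```

Emit:
apply_moves(
  moves=[
    [[0, 0, -0.004], 0],
    [[0, 0, -0.006], 0],
    [[0, 0, -0.01], 0],
    [[0, 0, -0.012], 0],
    [[0, 0, -0.014], 0],
  ],
)

```text
time_s: 11.92
tcp_pos: [0.5314, 0.2593, 0.1192]
ee_rot: [[0.042, -0.999, -0.002], [-0.999, -0.042, -0.001], [0.001, 0.002, -1.0]]
wrist_force: [0.1, -0.4, -4.0]
gripper_width: 0.249
gripper_force: 30.0
```

Emit:
apply_moves(
  moves=[
    [[0, 0, -0.014], 0],
    [[0, 0, -0.014], 0],
    [[0.006, 0.003, -0.006], 0],
    [[0.012, 0.006, 0], 0],
    [[0.02, 0.01, 0], 0],
  ],
)

```text
time_s: 12.33
tcp_pos: [0.515, 0.2216, 0.1535]
ee_rot: [[0.043, -0.999, 0.001], [-0.999, -0.043, 0.001], [-0.001, -0.001, -1.0]]
wrist_force: [0.7, -0.8, -4.8]
gripper_width: 0.251
gripper_force: 30.0
```

Emit:
apply_moves(
  moves=[
    [[0.025, 0.012, 0], 0],
    [[0.025, 0.012, 0], 0],
    [[0.025, 0.012, 0], 0],
    [[0.025, 0.012, 0], 0],
    [[0.025, 0.012, 0], 0],
  ],
)

```text
time_s: 12.75
tcp_pos: [0.4585, 0.0919, 0.1529]
ee_rot: [[0.042, -0.999, -0.001], [-0.999, -0.042, -0.0], [0.0, 0.001, -1.0]]
wrist_force: [-0.1, 0.2, -4.1]
gripper_width: 0.253
gripper_force: 30.0
```

Emit:
apply_moves(
  moves=[
    [[0.025, 0.012, 0], 0],
    [[0.025, 0.012, 0], 0],
    [[0.022, 0.011, 0], 0],
    [[0.013, 0.006, 0], 0],
    [[0.006, 0.003, 0], 0],
  ],
)

```text
time_s: 13.17
tcp_pos: [0.4178, -0.0012, 0.153]
ee_rot: [[0.04, -0.999, -0.001], [-0.999, -0.04, 0.0], [-0.0, 0.001, -1.0]]
wrist_force: [-0.3, -0.5, -5.0]
gripper_width: 0.251
gripper_force: 30.0
```

Emit:
apply_moves(
  moves=[
    [[0, 0, 0.015], 0],
    [[0, 0, 0.015], 0],
    [[0, 0, 0.015], 0],
    [[0, 0, 0.015], 0],
    [[0, 0, 0.015], 0],
  ],
)

```text
time_s: 13.58
tcp_pos: [0.4202, 0.001, 0.0776]
ee_rot: [[0.042, -0.999, 0.001], [-0.999, -0.042, 0.0], [-0.0, -0.001, -1.0]]
wrist_force: [0.0, 0.3, -4.6]
gripper_width: 0.245
gripper_force: 30.0
```

```bash
python3 -c "
from h import *
go([.42,0,.046],-87.6); print(r.sense()['wrist_force'],r.sense()['gripper_width'])"
```

```text
t 13.5833 tcp [0.4202 0.001  0.0776] yaw -87.57 turn 0.03 shift now-axes mm [ 1.   0.2 31.6] after-turn axes mm [ 1.   0.2 31.6]
[ 0.04627226  0.32465832 -4.63819804] 0.24519950508801466
```

Emit:
apply_moves(
  moves=[
    [[0, 0, 0.012], 0],
    [[0, 0, 0.01], 0],
    [[0, 0, 0.006], 0],
    [[0, 0, 0.002], 0],
    [[0, 0, 0], 0],
  ],
)

```text
time_s: 14.0
tcp_pos: [0.42, 0.0009, 0.0478]
ee_rot: [[0.042, -0.999, -0.0], [-0.999, -0.042, -0.0], [0.0, 0.0, -1.0]]
wrist_force: [-0.2, 0.2, -3.3]
gripper_width: 0.247
gripper_force: 30.0
```

Emit:
apply_moves(
  moves=[
    [[0, 0, 0.001], 0],
    [[0, 0, 0.001], 0],
    [[0, 0, 0], 0],
    [[0, 0, 0], 0],
  ],
)

```text
time_s: 14.33
tcp_pos: [0.4202, 0.0008, 0.0463]
ee_rot: [[0.042, -0.999, 0.001], [-0.999, -0.042, 0.0], [-0.0, -0.001, -1.0]]
wrist_force: [-0.1, 0.3, -3.6]
gripper_width: 0.25
gripper_force: 30.0
```

Emit:
apply_moves(
  moves=[
    [[0, 0, 0.001], 0],
    [[0, 0, 0], 0],
    [[0, 0, 0], 0],
  ],
)

```text
time_s: 14.58
tcp_pos: [0.4205, 0.0009, 0.0459]
ee_rot: [[0.043, -0.999, 0.001], [-0.999, -0.043, 0.0], [-0.0, -0.001, -1.0]]
wrist_force: [-3.2, 0.9, 5.6]
gripper_width: 0.251
gripper_force: 30.0
```

Emit:
apply_moves(
  moves=[
    [[0, 0, 0], 0],
    [[0, 0, 0], 0],
    [[0, 0, 0], 0],
    [[0, 0, 0], 0],
    [[0, 0, 0], 0],
  ],
  hand=0.087,
)

```text
time_s: 15.0
tcp_pos: [0.4201, 0.0008, 0.0449]
ee_rot: [[0.042, -0.999, 0.0], [-0.999, -0.042, 0.0], [-0.0, -0.0, -1.0]]
wrist_force: [0.1, 0.2, -0.5]
gripper_width: 0.543
gripper_force: 0.0
```

Emit:
apply_moves(
  moves=[
    [[0, 0, -0.01], 0],
    [[0, 0, -0.03], 0],
    [[0, 0, -0.03], 0],
    [[0, 0, -0.03], 0],
    [[0, 0, -0.03], 0],
  ],
)

```text
time_s: 15.42
tcp_pos: [0.4196, 0.0006, 0.1763]
ee_rot: [[0.042, -0.999, -0.0], [-0.999, -0.042, -0.0], [0.0, 0.0, -1.0]]
wrist_force: [0.5, 1.2, -0.2]
gripper_width: 0.923
gripper_force: 0.0
```

```bash
python3 -c "
from h import *
p=imaging.capture('top');cv2.imwrite('pics/t6.png',np.vstack([cv2.resize(p['frame'][160:230,205:310],(630,420),interpolation=cv2.INTER_CUBIC)]))
for n in ['lid','case','lid_seat','slot8','slot15','slot22','slot29','slot36']:
    print(n,[(round(d['confidence'],2),np.round(np.array(d['at'])*[640,400])) for d in models.place_of(p,n)])
p=imaging.capture('wrist'); cv2.imwrite('pics/w6.png',p['frame'])
go([.53,.30,.26],-87.6)"
```

```text
lid [(0.71, array([366., 236.]))]
case [(0.92, array([169., 232.])), (0.67, array([265., 194.]))]
lid_seat [(0.97, array([260., 197.])), (0.67, array([168., 230.])), (0.52, array([458., 206.]))]
slot8 [(0.89, array([258., 198.])), (0.84, array([149., 228.])), (0.83, array([175., 232.])), (0.82, array([164., 231.])), (0.73, array([240., 197.])), (0.69, array([286., 196.])), (0.63, array([191., 229.])), (0.6, array([295., 196.])), (0.58, array([257., 286.])), (0.55, array([204., 230.])), (0.15, array([449., 119.]))]
slot15 [(0.89, array([258., 198.])), (0.84, array([149., 228.])), (0.83, array([175., 232.])), (0.82, array([164., 231.])), (0.73, array([240., 197.])), (0.69, array([286., 196.])), (0.63, array([191., 229.])), (0.6, array([295., 196.])), (0.58, array([257., 286.])), (0.55, array([204., 230.])), (0.15, array([449., 119.]))]
slot22 [(0.89, array([258., 198.])), (0.84, array([149., 228.])), (0.83, array([175., 232.])), (0.82, array([164., 231.])), (0.73, array([240., 197.])), (0.69, array([286., 196.])), (0.63, array([191., 229.])), (0.6, array([295., 196.])), (0.58, array([2
[... 164 characters left out ...]
), (0.82, array([164., 231.])), (0.73, array([240., 197.])), (0.69, array([286., 196.])), (0.63, array([191., 229.])), (0.6, array([295., 196.])), (0.58, array([257., 286.])), (0.55, array([204., 230.])), (0.15, array([449., 119.]))]
slot36 [(0.89, array([258., 198.])), (0.84, array([149., 228.])), (0.83, array([175., 232.])), (0.82, array([164., 231.])), (0.73, array([240., 197.])), (0.69, array([286., 196.])), (0.63, array([191., 229.])), (0.6, array([295., 196.])), (0.58, array([257., 286.])), (0.55, array([204., 230.])), (0.15, array([449., 119.]))]
t 15.9167 tcp [0.4194 0.0005 0.1739] yaw -87.59 turn 0.01 shift now-axes mm [-294.5 -122.9  -86.6] after-turn axes mm [-294.6 -123.   -86.1]
```

Emit:
apply_moves(
  moves=[
    [[0, 0, -0.02], 0],
    [[0, 0, -0.02], 0],
    [[-0.01, -0.004, -0.02], 0],
    [[-0.02, -0.009, -0.016], 0],
    [[-0.03, -0.012, -0.01], 0],
  ],
)

```text
time_s: 16.33
tcp_pos: [0.4428, 0.0614, 0.2627]
ee_rot: [[0.04, -0.999, 0.002], [-0.999, -0.04, 0.0], [-0.0, -0.002, -1.0]]
wrist_force: [1.2, 0.1, -0.7]
gripper_width: 1.0
gripper_force: 0.0
```

Emit:
apply_moves(
  moves=[
    [[-0.03, -0.013, 0], 0],
    [[-0.03, -0.013, 0], 0],
    [[-0.03, -0.013, 0], 0],
    [[-0.03, -0.013, 0], 0],
    [[-0.03, -0.013, 0], 0],
  ],
)

```text
time_s: 16.75
tcp_pos: [0.5012, 0.2158, 0.2601]
ee_rot: [[0.042, -0.999, -0.001], [-0.999, -0.042, -0.001], [0.001, 0.001, -1.0]]
wrist_force: [0.6, -0.2, 0.6]
gripper_width: 1.001
gripper_force: 0.0
```

Emit:
apply_moves(
  moves=[
    [[-0.03, -0.012, 0], 0],
    [[-0.025, -0.01, 0], 0],
    [[-0.015, -0.006, 0], 0],
    [[-0.005, -0.003, 0], 0],
    [[0, 0, 0], 0],
  ],
)

```text
time_s: 17.17
tcp_pos: [0.5289, 0.2914, 0.2593]
ee_rot: [[0.043, -0.999, -0.002], [-0.999, -0.043, -0.002], [0.002, 0.002, -1.0]]
wrist_force: [0.2, -1.1, -0.4]
gripper_width: 1.0
gripper_force: 0.0
```

```bash
python3 -c "
from h import *
p=imaging.capture('wrist'); cv2.imwrite('pics/w7.png',p['frame']); np.save('w7.npy',p,allow_pickle=True)
for n in ['lid_seat','slot8']:
    for d in models.place_of(p,n):
        u=np.array(d['at'])*[640,400]; print(n,round(d['confidence'],2),np.round(u,1),np.round(ground(p,u,.016 if n!='lid_seat' else .027),4))
go([.53,.30,.26],-87.6)"
```

```text
lid_seat 0.89 [516.  103.3] [[0.303  0.2175]]
lid_seat 0.77 [313.1 134.3] [[0.5328 0.2625]]
slot8 0.98 [515.1  37.5] [[0.3131 0.1479]]
slot8 0.96 [373.6 262.8] [[0.4444 0.432 ]]
slot8 0.95 [361.2 346.6] [[0.4499 0.5689]]
slot8 0.93 [512.  153.4] [[0.2892 0.2767]]
slot8 0.91 [369.  320.2] [[0.4425 0.5231]]
slot8 0.86 [519.8  55.5] [[0.3038 0.1661]]
slot8 0.74 [315.  177.5] [[0.5282 0.3171]]
slot8 0.74 [374.  281.6] [[0.4412 0.4606]]
slot8 0.73 [312.5 145.5] [[0.5329 0.2774]]
slot8 0.71 [313.1  67. ] [[0.5358 0.1882]]
slot8 0.67 [319.5  88.8] [[0.5275 0.2115]]
slot8 0.64 [511.3 119. ] [[0.2987 0.2359]]
slot8 0.61 [318.4 110.6] [[0.5276 0.236 ]]
slot8 0.58 [513.2  87. ] [[0.3041 0.1999]]
slot8 0.56 [371.9 296.8] [[0.4419 0.4846]]
t 17.3167 tcp [0.5285 0.2895 0.2609] yaw -87.63 turn -0.03 shift now-axes mm [-10.4  -1.9   0.9] after-turn axes mm [-10.4  -1.9   0.9]
```

View pics/w7.png

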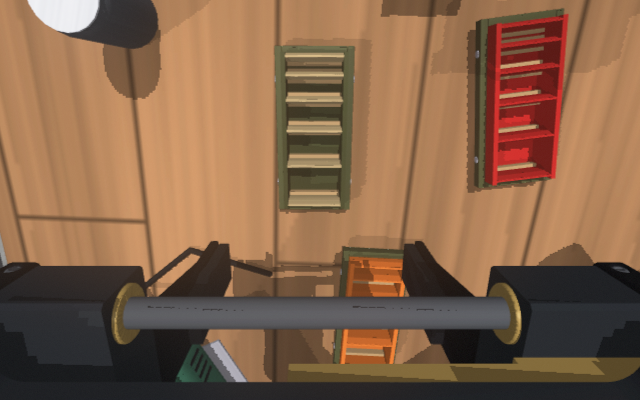

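The wrist view shows the open olive case at about (276–355, 46–211) with the narrow slots at the image top (−y). The red case is at (520,100) and the orange at (372,300).

```bash
cat >> h.py <<'E'
def olive(p,u,amin=500):
    h=cv2.cvtColor(p["frame"],cv2.COLOR_BGR2HSV).astype(int)
    m=(((h[...,0]>19)&(h[...,0]<75)&(h[...,1]>40)&(h[...,2]<150))).astype(np.uint8)
    m=cv2.morphologyEx(m,cv2.MORPH_OPEN,np.ones((3,3)))
    n,l,st,ce=cv2.connectedComponentsWithStats(m)
    i=min((k for k in range(1,n) if st[k,4]>amin),key=lambda k:np.hypot(*(ce[k]-u)))
    return l==i
def case_pts(c,th,z,pts):
    a=np.radians(th); R=np.array([[np.cos(a),-np.sin(a)],[np.sin(a),np.cos(a)]])
    return np.c_[np.array(pts)@R.T+c,np.full(len(pts),z)]
E
python3 -c "
from h import *
p=imaging.capture('wrist')
print(box(olive(p,[315,130]),p,.027))
f=cv2.resize(p['frame'],None,fx=3,fy=3,interpolation=cv2.INTER_CUBIC)
def draw(pts,col):
    cv2.polylines(f,[np.round((proj(p,pts)+.5)*3-.5).astype(int)],True,col,1)
c=np.array([.532,.2615]);th=2.4
for z,hx,hy,col in ((.027,.044,.0945,(0,0,255)),(.046,.036,.0865,(255,0,0)),):
    draw(case_pts(c,th,z,[(-hx,-hy),(hx,-hy),(hx,hy),(-hx,hy)]),col)
for y in [-82.5,-63.5,-37.5,-4.5,35.5,82.5]: draw(case_pts(c,th,.046,[(-.031,y/1000),(.031,y/1000)]),(255,255,0))
cv2.imwrite('pics/o7.png',f[105:660,780:1120])"
```

```text
((531.7901611328125, 260.69183349609375), (87.14379119873047, 186.57565307617188), 2.291386604309082)
```

View pics/o7.png

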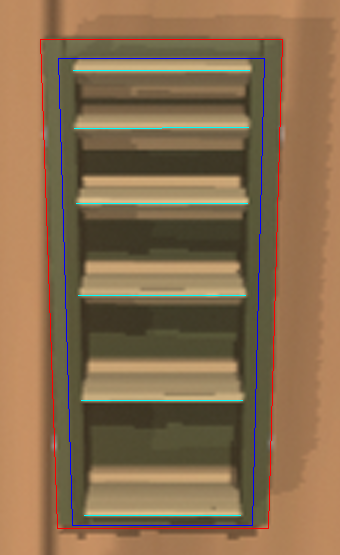

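Emit:
apply_moves(
  moves=[
    [[0.02, 0.002, 0], 0],
    [[0.03, 0.003, 0], 0],
    [[0.03, 0.003, 0], 0],
    [[0.03, 0.003, 0], 0],
    [[0.03, 0.003, 0], 0],
  ],
)

```text
time_s: 17.78
tcp_pos: [0.52, 0.1478, 0.2616]
ee_rot: [[0.042, -0.999, 0.001], [-0.999, -0.042, 0.0], [-0.0, -0.001, -1.0]]
wrist_force: [0.1, 0.9, 0.0]
gripper_width: 1.0
gripper_force: 0.0
```

Emit:
apply_moves(
  moves=[
    [[0.03, 0.003, 0], 0],
    [[0.03, 0.003, 0], 0],
    [[0.03, 0.003, 0], 0],
    [[0.03, 0.003, 0], 0],
    [[0.03, 0.003, 0], 0],
  ],
)

```text
time_s: 18.2
tcp_pos: [0.511, -0.0026, 0.2617]
ee_rot: [[0.041, -0.999, 0.001], [-0.999, -0.041, 0.0], [-0.0, -0.001, -1.0]]
wrist_force: [0.7, -0.3, -0.3]
gripper_width: 0.996
gripper_force: 0.0
```

Emit:
apply_moves(
  moves=[
    [[0.03, 0.003, 0], 0],
    [[0.03, 0.003, 0], 0],
    [[0.03, 0.003, 0], 0],
    [[0.03, 0.003, 0], 0],
    [[0.03, 0.003, 0], 0],
  ],
)

```text
time_s: 18.62
tcp_pos: [0.5021, -0.1529, 0.2618]
ee_rot: [[0.041, -0.999, 0.001], [-0.999, -0.041, -0.0], [0.0, -0.001, -1.0]]
wrist_force: [1.1, 0.3, 0.8]
gripper_width: 1.001
gripper_force: 0.0
```

Emit:
apply_moves(
  moves=[
    [[0.03, 0.003, 0], 0],
    [[0.02, 0.001, 0], 0],
    [[0.008, 0, 0], 0],
    [[0, 0, 0], 0],
    [[0, 0, 0], 0],
  ],
)

```text
time_s: 19.03
tcp_pos: [0.5013, -0.2091, 0.2611]
ee_rot: [[0.041, -0.999, 0.0], [-0.999, -0.041, 0.0], [-0.0, -0.0, -1.0]]
wrist_force: [-1.0, 0.2, 0.3]
gripper_width: 1.003
gripper_force: 0.0
```

```bash
python3 -c "
from h import *
p=imaging.capture('wrist'); cv2.imwrite('pics/w8.png',p['frame'])
for d in models.cut_out(p,'plate8'): print(round(d['confidence'],2),np.round(np.array(d['extent'])*[640,400,640,400]))
go([.503,-.21,.26],-87.6)"
```

```text
0.73 [292.  89.  50.   7.]
0.7 [196. 196.  57.  41.]
0.69 [290. 117.  51.  27.]
0.63 [292.  35.  50.  22.]
0.58 [291. 184.  49.  35.]
t 19.1333 tcp [ 0.5017 -0.2082  0.2612] yaw -87.54 turn 0.06 shift now-axes mm [ 1.9 -1.2  1.2] after-turn axes mm [ 1.9 -1.2  1.2]
```

View pics/w8.png

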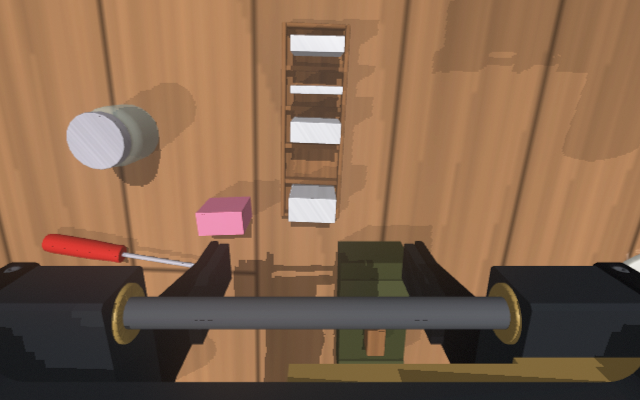

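The wrist view shows the four grey plates in the tray: (317,44), (317,90), (316,131) and (312,205). The pink block is at (223,216), outside the tray.

```bash
cat >> h.py <<'E'
def plates(p,z,roi,vmin=170):
    l,t,rr,b=roi; h=cv2.cvtColor(p["frame"],cv2.COLOR_BGR2HSV).astype(int)
    m=(h[...,1]<45)&(h[...,2]>vmin); k=np.zeros_like(m); k[t:b,l:rr]=m[t:b,l:rr]
    n,lab,st,ce=cv2.connectedComponentsWithStats(k.astype(np.uint8),connectivity=4)
    for i in range(1,n):
        if st[i,4]>100:
            c,_=cv2.findContours((lab==i).astype(np.uint8),cv2.RETR_EXTERNAL,cv2.CHAIN_APPROX_NONE)
            x=cv2.minAreaRect((ground(p,c[0].reshape(-1,2),z)*1000).astype(np.float32))
            print(st[i,:4],np.round(x[0],1),np.round(x[1],1),round(x[2],2))
E
python3 -c "
from h import *
p=imaging.capture('wrist')
h=cv2.cvtColor(p['frame'],cv2.COLOR_BGR2HSV)
print(h[186:224:3,312].tolist()); print(h[114:148:3,316].tolist())
plates(p,.065,(270,20,360,235))"
```

```text
[[150, 7, 155], [150, 3, 155], [150, 5, 155], [150, 3, 156], [120, 3, 236], [128, 4, 233], [120, 3, 227], [130, 3, 232], [128, 4, 231], [120, 3, 231], [120, 3, 232], [130, 3, 232], [13, 110, 118]]
[[11, 105, 90], [8, 15, 133], [135, 6, 158], [120, 3, 237], [128, 4, 235], [128, 4, 236], [110, 3, 233], [128, 4, 236], [120, 3, 232], [120, 2, 222], [12, 112, 98], [12, 114, 103]]
[291  34  55  17] [ 504.8 -332. ] [53.4 14.6] 1.04
[291  85  52   9] [ 504.2 -288.3] [52.6  7.8] 1.08
[290 120  52  23] [ 503.6 -244.7] [54.2 22.4] 0.48
[288 196  49  27] [ 504.  -156.8] [29.5 54.1] 89.95
```

Emit:
apply_moves(
  moves=[
    [[0, 0, 0.01], 1.9],
    [[-0.017, -0.001, 0.03], 0],
    [[-0.017, -0.001, 0.03], 0],
    [[-0.017, -0.001, 0.03], 0],
    [[0, 0, 0.03], 0],
  ],
)

```text
time_s: 19.6
tcp_pos: [0.5046, -0.155, 0.1304]
ee_rot: [[0.013, -1.0, 0.002], [-1.0, -0.013, 0.0], [-0.0, -0.002, -1.0]]
wrist_force: [0.3, -0.2, -0.3]
gripper_width: 1.003
gripper_force: 0.0
```

```bash
python3 -c "
from h import *
go([.504,-.157,.020],-89.4)"
```

```text
t 19.6 tcp [ 0.5046 -0.155   0.1304] yaw -89.27 turn 0.13 shift now-axes mm [  2.1   0.8 110.4] after-turn axes mm [  2.    0.6 110.4]
```

Emit:
apply_moves(
  moves=[
    [[0.001, 0, 0.03], 0.1],
    [[0, 0, 0.03], 0],
    [[0, 0, 0.03], 0],
    [[0, 0, 0.014], 0],
    [[0, 0, 0.006], 0],
  ],
)

```text
time_s: 20.02
tcp_pos: [0.5026, -0.1578, 0.0184]
ee_rot: [[0.009, -1.0, -0.005], [-1.0, -0.009, 0.0], [-0.0, 0.005, -1.0]]
wrist_force: [-0.2, -0.0, 0.0]
gripper_width: 0.995
gripper_force: 0.0
```

Emit:
apply_moves(
  moves=[
    [[0, 0, 0], 0],
    [[0, 0, 0], 0],
    [[0, 0, 0], 0],
    [[0, 0, 0], 0],
    [[0, 0, 0], 0],
  ],
  hand=0.03,
)

```text
time_s: 20.43
tcp_pos: [0.5053, -0.1589, 0.0222]
ee_rot: [[0.007, -1.0, 0.003], [-1.0, -0.007, -0.0], [0.0, -0.003, -1.0]]
wrist_force: [0.1, 0.1, 0.3]
gripper_width: 0.708
gripper_force: 0.0
```

Emit:
apply_moves(
  moves=[
    [[0, 0, 0], 0],
    [[0, 0, 0], 0],
    [[0, 0, 0], 0],
    [[0, 0, 0], 0],
    [[0, 0, 0], 0],
  ],
)

```text
time_s: 20.85
tcp_pos: [0.5047, -0.159, 0.0218]
ee_rot: [[0.007, -1.0, 0.001], [-1.0, -0.007, -0.0], [0.0, -0.001, -1.0]]
wrist_force: [-1.2, 1.4, 5.4]
gripper_width: 0.619
gripper_force: 30.0
```

Emit:
apply_moves(
  moves=[
    [[0, 0, -0.006], 0],
    [[0, 0, -0.012], 0],
    [[0, 0, -0.02], 0],
    [[0, 0, -0.03], 0],
    [[0, 0, -0.03], 0],
  ],
)

```text
time_s: 21.27
tcp_pos: [0.5029, -0.1588, 0.1187]
ee_rot: [[0.007, -1.0, -0.004], [-1.0, -0.007, 0.001], [-0.001, 0.004, -1.0]]
wrist_force: [0.4, -0.3, -1.6]
gripper_width: 0.62
gripper_force: 30.0
```

Emit:
apply_moves(
  moves=[
    [[0, 0, -0.03], -1],
    [[0, 0, -0.02], -1],
    [[-0.01, 0, 0], 0],
    [[-0.02, -0.002, 0], 0],
    [[-0.03, -0.003, 0], 0],
  ],
)

```text
time_s: 21.68
tcp_pos: [0.5054, -0.0988, 0.1675]
ee_rot: [[0.038, -0.999, -0.003], [-0.999, -0.038, 0.001], [-0.001, 0.002, -1.0]]
wrist_force: [0.7, 0.9, -4.1]
gripper_width: 0.61
gripper_force: 30.0
```

Emit:
apply_moves(
  moves=[
    [[-0.03, -0.003, 0], 0],
    [[-0.03, -0.003, 0], 0],
    [[-0.03, -0.003, 0], 0],
    [[-0.03, -0.003, 0], 0],
    [[-0.03, -0.003, 0], 0],
  ],
)

```text
time_s: 22.1
tcp_pos: [0.5138, 0.0534, 0.167]
ee_rot: [[0.041, -0.999, -0.004], [-0.999, -0.041, -0.0], [0.0, 0.004, -1.0]]
wrist_force: [0.0, 0.7, -3.1]
gripper_width: 0.619
gripper_force: 30.0
```

Emit:
apply_moves(
  moves=[
    [[-0.03, -0.004, 0], 0],
    [[-0.03, -0.004, 0], 0],
    [[-0.03, -0.004, 0], 0],
    [[-0.03, -0.004, 0], 0],
    [[-0.03, -0.004, 0], 0],
  ],
)

```text
time_s: 22.52
tcp_pos: [0.5275, 0.2038, 0.1668]
ee_rot: [[0.042, -0.999, -0.004], [-0.999, -0.042, -0.001], [0.001, 0.004, -1.0]]
wrist_force: [0.7, -0.1, -2.2]
gripper_width: 0.619
gripper_force: 30.0
```

Emit:
apply_moves(
  moves=[
    [[-0.03, -0.003, 0], 0],
    [[-0.023, -0.002, 0], 0],
    [[-0.012, -0.001, 0], 0],
    [[0, 0, 0], 0],
    [[0, 0, 0], 0],
  ],
)

```text
time_s: 22.93
tcp_pos: [0.5312, 0.2675, 0.1672]
ee_rot: [[0.043, -0.999, -0.003], [-0.999, -0.043, -0.002], [0.002, 0.003, -1.0]]
wrist_force: [0.3, -1.5, -2.9]
gripper_width: 0.618
gripper_force: 30.0
```

```bash
python3 -c "
from h import *
go([.5314,.2746,.033],-87.65); print(r.sense()['gripper_width'])
p=imaging.capture('wrist'); cv2.imwrite('pics/w9.png',p['frame'])"
```

```text
t 22.9333 tcp [0.5312 0.2675 0.1672] yaw -87.55 turn 0.1 shift now-axes mm [ -7.3  -0.9 134.2] after-turn axes mm [ -7.1  -0.5 134.2]
0.6179695754666773
```

View pics/w9.png

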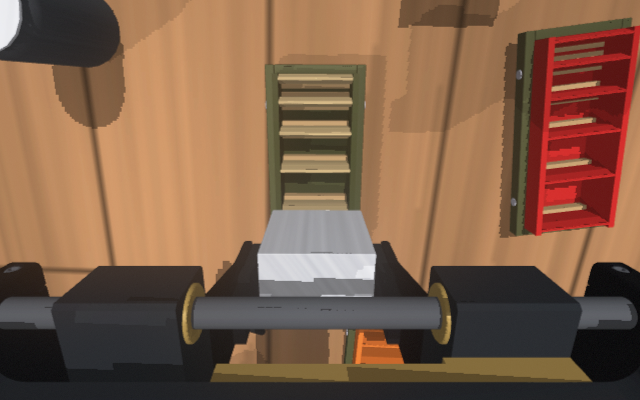

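The wrist view shows the 29 mm plate held: its −y face spans rows 211–253 and its top is below that. The olive case is at (316,140) with the slots narrowing towards the top.

```bash
cat >> h.py <<'E'
def held(p,zt,zb,t,vt=None):
    """-y face edges of the held plate down the image's middle columns -> y minus TCP y"""
    h=cv2.cvtColor(p["frame"],cv2.COLOR_BGR2HSV).astype(int); R=[]
    for u in range(295,338,4):
        m=(h[:,u,1]<40)&(h[:,u,2]>110); v=[i for i in range(180,296) if m[i]]
        if not v: continue
        g=h[v[0]:296,u,2]; k=v[0]+8+int(np.argmax(np.diff(np.convolve(g,np.ones(3)/3,'valid'))[7:60]))
        R.append((v[0],k,ground(p,[u,v[0]-.5],zb)[0,1]-t[1],ground(p,[u,k+.5],zt)[0,1]-t[1]))
    print(np.round(np.median(R,0),4))
E
python3 -c "
from h import *
p=imaging.capture('wrist'); t=r.sense()['tcp_pos']
f=cv2.cvtColor(p['frame'],cv2.COLOR_BGR2HSV); print(f[205:296:3,316,2].tolist())
held(p,t[2]+.0432,t[2]-.0168,t); go([.5314,.2746,.033],-87.65)"
```

```text
[154, 165, 160, 161, 160, 160, 161, 160, 162, 162, 162, 162, 161, 162, 162, 162, 175, 219, 221, 221, 220, 212, 213, 217, 220, 131, 127, 128, 128, 126, 214]
[ 2.10e+02  2.52e+02 -1.16e-02 -1.23e-02]
t 23.0333 tcp [0.5317 0.2665 0.1681] yaw -87.64 turn 0.01 shift now-axes mm [ -8.3  -0.3 135. ] after-turn axes mm [ -8.1  -0.  135.1]
```

Emit:
apply_moves(
  moves=[
    [[-0.008, 0, 0.01], 0],
    [[0, 0, 0.03], 0],
    [[0, 0, 0.03], 0],
    [[0, 0, 0.015], 0],
    [[0, 0, 0.01], 0],
  ],
)

```text
time_s: 23.45
tcp_pos: [0.5306, 0.2739, 0.0708]
ee_rot: [[0.04, -0.999, -0.004], [-0.999, -0.04, -0.003], [0.003, 0.004, -1.0]]
wrist_force: [-0.3, 0.7, -1.6]
gripper_width: 0.619
gripper_force: 30.0
```

Emit:
apply_moves(
  moves=[
    [[0, 0, 0], 0],
    [[0, 0, 0], 0],
  ],
)

```text
time_s: 23.62
tcp_pos: [0.5325, 0.2754, 0.074]
ee_rot: [[0.042, -0.999, 0.0], [-0.999, -0.042, -0.0], [0.0, -0.0, -1.0]]
wrist_force: [0.6, 0.8, -2.2]
gripper_width: 0.617
gripper_force: 30.0
```

```bash
python3 -c "
from h import *
go([.5314,.2744,.035],-87.65); print(r.sense()['wrist_force'])"
```

```text
t 23.6167 tcp [0.5325 0.2754 0.074 ] yaw -87.6 turn 0.05 shift now-axes mm [ 1.   1.2 39. ] after-turn axes mm [ 1.   1.2 39. ]
[ 0.59266573  0.78638663 -2.21658032]
```

Emit:
apply_moves(
  moves=[
    [[0.001, 0.001, 0.006], 0],
    [[0, 0, 0.008], 0],
    [[0, 0, 0.008], 0],
    [[0, 0, 0.008], 0],
    [[0, 0, 0.004], 0],
  ],
)

```text
time_s: 24.03
tcp_pos: [0.5305, 0.2741, 0.0385]
ee_rot: [[0.042, -0.999, -0.002], [-0.999, -0.042, -0.001], [0.001, 0.002, -1.0]]
wrist_force: [-0.0, -0.2, -1.5]
gripper_width: 0.62
gripper_force: 30.0
```

Emit:
apply_moves(
  moves=[
    [[0, 0, 0.002], 0],
    [[0, 0, 0.002], 0],
    [[0, 0, 0], 0],
  ],
)

```text
time_s: 24.28
tcp_pos: [0.5311, 0.2745, 0.0355]
ee_rot: [[0.042, -0.999, -0.0], [-0.999, -0.042, -0.0], [0.0, 0.0, -1.0]]
wrist_force: [0.6, 0.0, -2.9]
gripper_width: 0.615
gripper_force: 30.0
```

Emit:
apply_moves(
  moves=[
    [[0, 0, 0], 0],
    [[0, 0, 0], 0],
    [[0, 0, 0], 0],
    [[0, 0, 0], 0],
    [[0, 0, 0], 0],
  ],
  hand=0.087,
)

```text
time_s: 24.7
tcp_pos: [0.5315, 0.2748, 0.0365]
ee_rot: [[0.042, -0.999, 0.001], [-0.999, -0.042, 0.001], [-0.001, -0.001, -1.0]]
wrist_force: [1.1, -0.2, -0.1]
gripper_width: 0.912
gripper_force: 0.0
```

Emit:
apply_moves(
  moves=[
    [[0, 0, -0.005], 0],
    [[0, 0, -0.015], 0],
    [[0, 0, -0.03], 0],
    [[0, 0, -0.04], 0],
    [[0, 0, -0.04], 0],
  ],
)

```text
time_s: 25.12
tcp_pos: [0.5306, 0.274, 0.1672]
ee_rot: [[0.042, -0.999, -0.001], [-0.999, -0.042, -0.001], [0.001, 0.001, -1.0]]
wrist_force: [0.9, 1.0, -0.4]
gripper_width: 0.996
gripper_force: 0.0
```

Emit:
apply_moves(
  moves=[
    [[0.01, 0.001, -0.04], 0],
    [[0.02, 0.002, -0.02], 0],
    [[0.03, 0.003, -0.01], 0],
    [[0.03, 0.003, 0], 0],
    [[0.03, 0.003, 0], 0],
  ],
)

```text
time_s: 25.53
tcp_pos: [0.5243, 0.1534, 0.2378]
ee_rot: [[0.043, -0.999, 0.003], [-0.999, -0.043, 0.002], [-0.002, -0.003, -1.0]]
wrist_force: [0.2, -0.3, -0.7]
gripper_width: 1.001
gripper_force: 0.0
```

```bash
python3 -c "
from h import *
q=imaging.capture('top'); plates(q,.076,(200,160,320,230),130)
go([.5036,-.2447,.26],-89.4)"
```

```text
[200 181  74  49] [492.4 325.2] [127.  146.9] 33.76
t 25.5833 tcp [0.5228 0.1489 0.2375] yaw -87.75 turn 1.65 shift now-axes mm [392.5  34.7 -22.3] after-turn axes mm [393.4  23.4 -22.5]
```

Emit:
apply_moves(
  moves=[
    [[0.032, 0.003, 0], 0],
    [[0.034, 0.003, 0], 0],
    [[0.034, 0.003, 0], 0],
    [[0.034, 0.003, 0], 0],
    [[0.034, 0.003, 0], 0],
  ],
)

```text
time_s: 26.0
tcp_pos: [0.5159, -0.0158, 0.2366]
ee_rot: [[0.043, -0.999, 0.001], [-0.999, -0.043, 0.0], [-0.0, -0.001, -1.0]]
wrist_force: [0.7, 0.2, -0.6]
gripper_width: 1.0
gripper_force: 0.0
```

Emit:
apply_moves(
  moves=[
    [[0.034, 0.003, 0], 0],
    [[0.034, 0.003, 0], 0],
    [[0.034, 0.003, 0], 0],
    [[0.034, 0.003, 0], 0],
    [[0.034, 0.003, 0], 0],
  ],
)

```text
time_s: 26.42
tcp_pos: [0.5081, -0.1864, 0.2367]
ee_rot: [[0.042, -0.999, 0.001], [-0.999, -0.042, -0.0], [0.0, -0.001, -1.0]]
wrist_force: [0.6, -0.6, 0.9]
gripper_width: 1.0
gripper_force: 0.0
```

Emit:
apply_moves(
  moves=[
    [[0.03, 0.003, 0], 1],
    [[0.018, 0.002, 0.01], 0.7],
    [[0.006, 0, 0.03], 0],
    [[0, 0, 0.04], 0],
    [[0, 0, 0.03], 0],
  ],
)

```text
time_s: 26.83
tcp_pos: [0.5042, -0.2394, 0.1243]
ee_rot: [[0.01, -1.0, -0.0], [-1.0, -0.01, 0.001], [-0.001, 0.0, -1.0]]
wrist_force: [-0.1, 0.6, 0.1]
gripper_width: 1.003
gripper_force: 0.0
```

```bash
python3 -c "
from h import *
go([.5036,-.2447,.021],-89.4)"
```

```text
t 26.8333 tcp [ 0.5042 -0.2394  0.1243] yaw -89.41 turn -0.01 shift now-axes mm [  5.4   0.7 103.3] after-turn axes mm [  5.3   0.7 103.3]
```

Emit:
apply_moves(
  moves=[
    [[0.004, 0, 0.03], 0],
    [[0, 0, 0.03], 0],
    [[0, 0, 0.026], 0],
    [[0, 0, 0.012], 0],
    [[0, 0, 0.004], 0],
  ],
)

```text
time_s: 27.25
tcp_pos: [0.5035, -0.2426, 0.0216]
ee_rot: [[0.012, -1.0, -0.005], [-1.0, -0.012, 0.001], [-0.001, 0.005, -1.0]]
wrist_force: [0.2, -0.7, 1.0]
gripper_width: 1.001
gripper_force: 0.0
```

Emit:
apply_moves(
  moves=[
    [[0, 0, 0], 0],
    [[0, 0, 0], 0],
    [[0, 0, 0], 0],
    [[0, 0, 0], 0],
    [[0, 0, 0], 0],
  ],
  hand=0.03,
)

```text
time_s: 27.67
tcp_pos: [0.5061, -0.2431, 0.0252]
ee_rot: [[0.013, -1.0, 0.002], [-1.0, -0.013, -0.0], [0.0, -0.002, -1.0]]
wrist_force: [0.5, 0.2, -0.1]
gripper_width: 0.699
gripper_force: 0.0
```

Emit:
apply_moves(
  moves=[
    [[0, 0, 0], 0],
    [[0, 0, 0], 0],
    [[0, 0, 0], 0],
    [[0, 0, 0], 0],
    [[0, 0, 0], 0],
  ],
)

```text
time_s: 28.08
tcp_pos: [0.505, -0.2431, 0.0246]
ee_rot: [[0.013, -1.0, -0.001], [-1.0, -0.013, -0.0], [0.0, 0.001, -1.0]]
wrist_force: [-2.5, 0.2, 7.1]
gripper_width: 0.62
gripper_force: 30.0
```

Emit:
apply_moves(
  moves=[
    [[0, 0, -0.006], 0],
    [[0, 0, -0.012], 0],
    [[0, 0, -0.02], 0],
    [[0, 0, -0.03], 0],
    [[0, 0, -0.03], 0],
  ],
)

```text
time_s: 28.5
tcp_pos: [0.5045, -0.2426, 0.1219]
ee_rot: [[0.012, -1.0, -0.003], [-1.0, -0.012, 0.001], [-0.001, 0.003, -1.0]]
wrist_force: [1.0, -0.4, -1.8]
gripper_width: 0.616
gripper_force: 30.0
```

Emit:
apply_moves(
  moves=[
    [[0, 0, -0.03], -0.9],
    [[0, 0, -0.02], -0.9],
    [[-0.01, 0, 0], 0],
    [[-0.022, -0.003, 0], 0],
    [[-0.03, -0.003, 0], 0],
  ],
)

```text
time_s: 28.92
tcp_pos: [0.5079, -0.1805, 0.1708]
ee_rot: [[0.04, -0.999, -0.001], [-0.999, -0.04, 0.001], [-0.001, 0.001, -1.0]]
wrist_force: [0.2, 0.4, -2.7]
gripper_width: 0.615
gripper_force: 30.0
```

Emit:
apply_moves(
  moves=[
    [[-0.033, -0.003, 0], 0],
    [[-0.033, -0.003, 0], 0],
    [[-0.033, -0.003, 0], 0],
    [[-0.033, -0.003, 0], 0],
    [[-0.033, -0.003, 0], 0],
  ],
)

```text
time_s: 29.33
tcp_pos: [0.5151, -0.0132, 0.1705]
ee_rot: [[0.043, -0.999, -0.002], [-0.999, -0.043, 0.0], [-0.0, 0.002, -1.0]]
wrist_force: [0.6, 0.3, -1.1]
gripper_width: 0.615
gripper_force: 30.0
```

Emit:
apply_moves(
  moves=[
    [[-0.033, -0.004, 0], 0],
    [[-0.033, -0.004, 0], 0],
    [[-0.033, -0.004, 0], 0],
    [[-0.033, -0.004, 0], 0],
    [[-0.033, -0.004, 0], 0],
  ],
)

```text
time_s: 29.75
tcp_pos: [0.5278, 0.1524, 0.1704]
ee_rot: [[0.044, -0.999, -0.002], [-0.999, -0.044, -0.0], [0.0, 0.002, -1.0]]
wrist_force: [0.1, 0.8, -2.6]
gripper_width: 0.613
gripper_force: 30.0
```

Emit:
apply_moves(
  moves=[
    [[-0.033, -0.003, 0], 0],
    [[-0.028, -0.002, 0], 0],
    [[-0.02, -0.001, 0], 0],
    [[-0.01, 0, 0], 0],
    [[0, 0, 0], 0],
  ],
)

```text
time_s: 30.17
tcp_pos: [0.5301, 0.2435, 0.1702]
ee_rot: [[0.046, -0.999, -0.002], [-0.999, -0.046, -0.001], [0.001, 0.002, -1.0]]
wrist_force: [0.1, 0.1, -2.6]
gripper_width: 0.613
gripper_force: 30.0
```

Emit:
apply_moves(
  moves=[
    [[0, 0, 0], 0],
    [[0, 0, 0], 0],
  ],
)

```text
time_s: 30.33
tcp_pos: [0.5305, 0.2406, 0.1713]
ee_rot: [[0.043, -0.999, -0.001], [-0.999, -0.043, -0.001], [0.001, 0.001, -1.0]]
wrist_force: [0.1, -0.3, -1.1]
gripper_width: 0.616
gripper_force: 30.0
```

```bash
python3 -c "
from h import *
p=imaging.capture('wrist'); t=r.sense()['tcp_pos']
held(p,t[2]+.0404,t[2]-.0196,t); go([.5329,.2419,.038],-87.65)
cv2.imwrite('pics/w10.png',p['frame'])"
```

```text
[ 2.00e+02  2.50e+02 -1.72e-02 -1.23e-02]
t 30.3833 tcp [0.5308 0.2404 0.1716] yaw -87.56 turn 0.09 shift now-axes mm [ -1.5  -2.3 133.6] after-turn axes mm [ -1.4  -2.2 133.6]
```

Emit:
apply_moves(
  moves=[
    [[-0.001, -0.002, 0.01], 0],
    [[0, 0, 0.03], 0],
    [[0, 0, 0.03], 0],
    [[0, 0, 0.015], 0],
    [[0, 0, 0.008], 0],
  ],
)

```text
time_s: 30.8
tcp_pos: [0.5314, 0.2406, 0.0755]
ee_rot: [[0.042, -0.999, -0.005], [-0.999, -0.042, -0.003], [0.003, 0.005, -1.0]]
wrist_force: [0.5, -0.5, -1.6]
gripper_width: 0.617
gripper_force: 30.0
```

Emit:
apply_moves(
  moves=[
    [[0, 0, 0], 0],
    [[0, 0, 0], 0],
  ],
)

```text
time_s: 30.97
tcp_pos: [0.5337, 0.2425, 0.0793]
ee_rot: [[0.044, -0.999, 0.001], [-0.999, -0.044, -0.0], [0.0, -0.001, -1.0]]
wrist_force: [-0.3, -0.2, -2.1]
gripper_width: 0.616
gripper_force: 30.0
```

```bash
python3 -c "
from h import *
go([.5329,.2417,.038],-87.65); print(r.sense()['wrist_force'])"
```

```text
t 30.9667 tcp [0.5337 0.2425 0.0793] yaw -87.5 turn 0.15 shift now-axes mm [ 0.8  0.9 41.3] after-turn axes mm [ 0.8  0.9 41.3]
[-0.27839569 -0.24225104 -2.10134829]
```

Emit:
apply_moves(
  moves=[
    [[0.0005, 0.0005, 0.006], 0],
    [[0, 0, 0.008], 0],
    [[0, 0, 0.008], 0],
    [[0, 0, 0.008], 0],
    [[0, 0, 0.006], 0],
  ],
)

```text
time_s: 31.38
tcp_pos: [0.5322, 0.242, 0.0419]
ee_rot: [[0.044, -0.999, -0.001], [-0.999, -0.044, -0.0], [0.0, 0.001, -1.0]]
wrist_force: [-1.2, 0.3, -2.0]
gripper_width: 0.617
gripper_force: 30.0
```

Emit:
apply_moves(
  moves=[
    [[0, 0, 0.003], 0],
    [[0, 0, 0.002], 0],
    [[0, 0, 0], 0],
    [[0, 0, 0], 0],
  ],
)

```text
time_s: 31.72
tcp_pos: [0.5328, 0.2423, 0.038]
ee_rot: [[0.044, -0.999, 0.0], [-0.999, -0.044, 0.0], [-0.0, -0.0, -1.0]]
wrist_force: [-0.8, -0.5, -2.6]
gripper_width: 0.615
gripper_force: 30.0
```

Emit:
apply_moves(
  moves=[
    [[0, 0, 0], 0],
    [[0, 0, 0], 0],
    [[0, 0, 0], 0],
    [[0, 0, 0], 0],
    [[0, 0, 0], 0],
  ],
  hand=0.087,
)

```text
time_s: 32.13
tcp_pos: [0.5328, 0.2424, 0.0384]
ee_rot: [[0.044, -0.999, 0.001], [-0.999, -0.044, 0.0], [-0.0, -0.001, -1.0]]
wrist_force: [0.0, -0.2, 0.2]
gripper_width: 0.908
gripper_force: 0.0
```

Emit:
apply_moves(
  moves=[
    [[0, 0, -0.005], 0],
    [[0, 0, -0.015], 0],
    [[0, 0, -0.03], 0],
    [[0, 0, -0.04], 0],
    [[0, 0, -0.04], 0],
  ],
)

```text
time_s: 32.55
tcp_pos: [0.532, 0.2416, 0.1692]
ee_rot: [[0.044, -0.999, -0.001], [-0.999, -0.044, -0.001], [0.001, 0.002, -1.0]]
wrist_force: [0.4, 1.5, 0.4]
gripper_width: 0.996
gripper_force: 0.0
```

Emit:
apply_moves(
  moves=[
    [[0.01, 0.002, -0.02], 0],
    [[0.02, 0.003, -0.01], 0],
    [[0.03, 0.003, 0], 0],
    [[0.034, 0.003, 0], 0],
    [[0.034, 0.003, 0], 0],
  ],
)

```text
time_s: 32.97
tcp_pos: [0.5239, 0.1128, 0.1988]
ee_rot: [[0.045, -0.999, 0.001], [-0.999, -0.045, 0.001], [-0.001, -0.001, -1.0]]
wrist_force: [0.5, -0.6, -0.1]
gripper_width: 0.996
gripper_force: 0.0
```

Emit:
apply_moves(
  moves=[
    [[0.034, 0.003, 0], 0],
    [[0.034, 0.003, 0], 0],
    [[0.034, 0.003, 0], 0],
    [[0.034, 0.003, 0], 0],
    [[0.034, 0.003, 0], 0],
  ],
)

```text
time_s: 33.38
tcp_pos: [0.5163, -0.0584, 0.1987]
ee_rot: [[0.044, -0.999, 0.001], [-0.999, -0.044, 0.0], [-0.0, -0.001, -1.0]]
wrist_force: [1.2, 0.1, 0.0]
gripper_width: 1.002
gripper_force: 0.0
```

Emit:
apply_moves(
  moves=[
    [[0.034, 0.003, 0], 0],
    [[0.034, 0.003, 0], 0],
    [[0.034, 0.003, 0], 0],
    [[0.034, 0.003, 0], 0],
    [[0.034, 0.003, 0], 0],
  ],
)

```text
time_s: 33.8
tcp_pos: [0.5088, -0.229, 0.1986]
ee_rot: [[0.044, -0.999, 0.001], [-0.999, -0.044, -0.0], [0.0, -0.001, -1.0]]
wrist_force: [0.5, -0.1, -0.8]
gripper_width: 1.0
gripper_force: 0.0
```

Emit:
apply_moves(
  moves=[
    [[0.03, 0.002, 0], 0.9],
    [[0.02, 0, 0], 0.9],
    [[0.009, 0, 0.02], 0],
    [[0.003, 0, 0.03], 0],
    [[0, 0, 0.02], 0],
  ],
)

```text
time_s: 34.22
tcp_pos: [0.5082, -0.2901, 0.1264]
ee_rot: [[0.01, -1.0, -0.001], [-1.0, -0.01, 0.001], [-0.001, 0.001, -1.0]]
wrist_force: [0.6, 1.1, -0.5]
gripper_width: 1.001
gripper_force: 0.0
```

```bash
python3 -c "
from h import *
go([.5042,-.2883,.023],-89.4)
q=imaging.capture('top'); plates(q,.076,(215,170,310,225),130)
cv2.imwrite('pics/t10.png',cv2.resize(q['frame'][160:230,205:310],(630,420),interpolation=cv2.INTER_CUBIC))"
```

```text
t 34.2167 tcp [ 0.5082 -0.2901  0.1264] yaw -89.43 turn -0.03 shift now-axes mm [ -1.8   3.9 103.4] after-turn axes mm [ -1.9   4.  103.4]
[248 184  14  23] [529.5 276.4] [54.1 30.2] 2.96
[264 184  10  22] [530.9 241.4] [22.3 52.1] 89.88
```

View pics/t10.png

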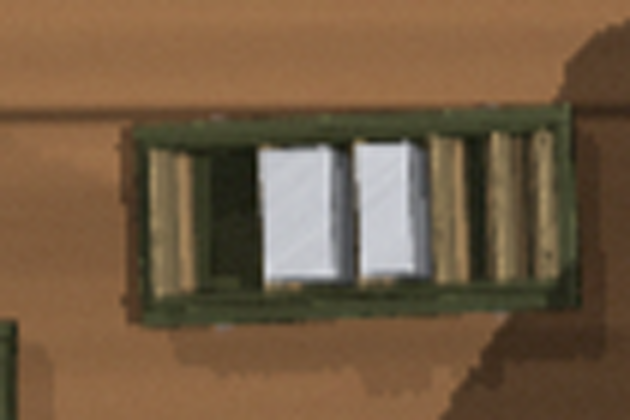

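The top crop shows the 29 and 22 mm plates standing in their slots at crop (297,212) and (387,210). The 36 mm slot and the two narrow slots are still empty.

Emit:
apply_moves(
  moves=[
    [[-0.002, 0.004, 0.03], 0],
    [[0, 0, 0.03], 0],
    [[0, 0, 0.026], 0],
    [[0, 0, 0.012], 0],
    [[0, 0, 0.004], 0],
  ],
)

```text
time_s: 34.68
tcp_pos: [0.5039, -0.2869, 0.0243]
ee_rot: [[0.013, -1.0, -0.004], [-1.0, -0.013, 0.001], [-0.001, 0.004, -1.0]]
wrist_force: [-0.3, -0.1, 1.1]
gripper_width: 1.001
gripper_force: 0.0
```

Emit:
apply_moves(
  moves=[
    [[0, 0, 0], 0],
    [[0, 0, 0], 0],
    [[0, 0, 0], 0],
    [[0, 0, 0], 0],
    [[0, 0, 0], 0],
  ],
  hand=0.03,
)

```text
time_s: 35.1
tcp_pos: [0.5059, -0.2876, 0.0272]
ee_rot: [[0.013, -1.0, 0.002], [-1.0, -0.013, -0.001], [0.001, -0.002, -1.0]]
wrist_force: [-1.2, 0.4, -0.2]
gripper_width: 0.71
gripper_force: 0.0
```

Emit:
apply_moves(
  moves=[
    [[0, 0, 0], 0],
    [[0, 0, 0], 0],
    [[0, 0, 0], 0],
    [[0, 0, 0], 0],
    [[0, 0, 0], 0],
  ],
)

```text
time_s: 35.52
tcp_pos: [0.5054, -0.2876, 0.0266]
ee_rot: [[0.013, -1.0, 0.001], [-1.0, -0.013, -0.001], [0.001, -0.001, -1.0]]
wrist_force: [-0.9, 0.9, 5.5]
gripper_width: 0.612
gripper_force: 30.0
```

Emit:
apply_moves(
  moves=[
    [[0, 0, -0.006], 0],
    [[0, 0, -0.012], 0],
    [[0, 0, -0.02], 0],
    [[0, 0, -0.03], 0],
    [[0, 0, -0.03], 0],
  ],
)

```text
time_s: 35.93
tcp_pos: [0.5041, -0.2869, 0.1237]
ee_rot: [[0.012, -1.0, -0.003], [-1.0, -0.012, 0.001], [-0.001, 0.003, -1.0]]
wrist_force: [0.4, -0.3, -0.1]
gripper_width: 0.612
gripper_force: 30.0
```

Emit:
apply_moves(
  moves=[
    [[0, 0, -0.03], -0.9],
    [[0, 0, -0.02], -0.9],
    [[-0.01, 0, 0], 0],
    [[-0.022, -0.003, 0], 0],
    [[-0.03, -0.003, 0], 0],
  ],
)

```text
time_s: 36.35
tcp_pos: [0.5078, -0.225, 0.173]
ee_rot: [[0.04, -0.999, -0.001], [-0.999, -0.04, 0.001], [-0.001, 0.001, -1.0]]
wrist_force: [0.7, -0.3, -1.5]
gripper_width: 0.612
gripper_force: 30.0
```

Emit:
apply_moves(
  moves=[
    [[-0.033, -0.004, 0], 0],
    [[-0.033, -0.004, 0], 0],
    [[-0.033, -0.004, 0], 0],
    [[-0.033, -0.003, 0], 0],
    [[-0.033, -0.003, 0], 0],
  ],
)

```text
time_s: 36.77
tcp_pos: [0.5181, -0.0576, 0.1728]
ee_rot: [[0.043, -0.999, -0.002], [-0.999, -0.043, 0.0], [-0.001, 0.002, -1.0]]
wrist_force: [0.9, -0.0, 0.0]
gripper_width: 0.61
gripper_force: 30.0
```

Emit:
apply_moves(
  moves=[
    [[-0.033, -0.004, 0], 0],
    [[-0.033, -0.004, 0], 0],
    [[-0.033, -0.004, 0], 0],
    [[-0.033, -0.004, 0], 0],
    [[-0.033, -0.004, 0], 0],
  ],
)

```text
time_s: 37.18
tcp_pos: [0.5307, 0.1079, 0.1728]
ee_rot: [[0.044, -0.999, -0.002], [-0.999, -0.044, -0.0], [0.0, 0.002, -1.0]]
wrist_force: [0.7, -0.8, -0.6]
gripper_width: 0.612
gripper_force: 30.0
```

Emit:
apply_moves(
  moves=[
    [[-0.033, -0.004, 0], 0],
    [[-0.026, -0.002, 0], 0],
    [[-0.016, -0.001, 0], 0],
    [[-0.008, 0, 0], 0],
    [[0, 0, 0], 0],
  ],
)

```text
time_s: 37.6
tcp_pos: [0.5347, 0.1903, 0.1731]
ee_rot: [[0.045, -0.999, -0.001], [-0.999, -0.045, -0.001], [0.001, 0.001, -1.0]]
wrist_force: [0.0, 0.4, -0.4]
gripper_width: 0.614
gripper_force: 30.0
```

Emit:
apply_moves(
  moves=[
    [[0, 0, 0], 0],
    [[0, 0, 0], 0],
    [[0, 0, 0], 0],
  ],
)

```text
time_s: 37.85
tcp_pos: [0.5352, 0.1881, 0.174]
ee_rot: [[0.042, -0.999, -0.0], [-0.999, -0.042, -0.0], [0.0, 0.0, -1.0]]
wrist_force: [-0.9, -0.2, -0.3]
gripper_width: 0.61
gripper_force: 30.0
```

```bash
python3 -c "
from h import *
p=imaging.capture('wrist'); t=r.sense()['tcp_pos']
held(p,t[2]+.0384,t[2]-.0216,t); go([.5351,.189,.040],-87.65)
cv2.imwrite('pics/w11.png',p['frame'])"
```

```text
[ 2.18e+02  2.78e+02 -4.90e-03  3.20e-03]
t 37.9 tcp [0.5353 0.1882 0.1741] yaw -87.58 turn 0.07 shift now-axes mm [ -0.8   0.2 134.1] after-turn axes mm [ -0.8   0.2 134.1]
```

Emit:
apply_moves(
  moves=[
    [[-0.001, 0, 0.01], 0],
    [[0, 0, 0.03], 0],
    [[0, 0, 0.03], 0],
    [[0, 0, 0.015], 0],
    [[0, 0, 0.008], 0],
  ],
)

```text
time_s: 38.32
tcp_pos: [0.5333, 0.1888, 0.0776]
ee_rot: [[0.043, -0.999, -0.005], [-0.999, -0.043, -0.003], [0.003, 0.005, -1.0]]
wrist_force: [-0.0, 0.2, -0.8]
gripper_width: 0.612
gripper_force: 30.0
```

Emit:
apply_moves(
  moves=[
    [[0, 0, 0], 0],
    [[0, 0, 0], 0],
    [[0, 0, 0], 0],
  ],
)

```text
time_s: 38.57
tcp_pos: [0.5363, 0.1909, 0.0823]
ee_rot: [[0.044, -0.999, 0.003], [-0.999, -0.044, 0.001], [-0.001, -0.003, -1.0]]
wrist_force: [-0.6, -0.1, -0.5]
gripper_width: 0.613
gripper_force: 30.0
```

```bash
python3 -c "
from h import *
go([.5351,.1892,.040],-87.65); print(r.sense()['wrist_force'])"
```

```text
t 38.5667 tcp [0.5363 0.1909 0.0823] yaw -87.48 turn 0.17 shift now-axes mm [ 1.7  1.4 42.3] after-turn axes mm [ 1.6  1.3 42.3]
[-0.58544585 -0.07442231 -0.47271344]
```

Emit:
apply_moves(
  moves=[
    [[0.0005, 0, 0.006], 0],
    [[0, 0, 0.006], 0],
    [[0, 0, 0.005], 0],
    [[0, 0, 0.004], 0],
    [[0, 0, 0.004], 0],
  ],
)

```text
time_s: 38.98
tcp_pos: [0.5351, 0.1899, 0.0554]
ee_rot: [[0.044, -0.999, -0.0], [-0.999, -0.044, -0.0], [0.0, 0.0, -1.0]]
wrist_force: [0.7, 0.4, -0.6]
gripper_width: 0.612
gripper_force: 30.0
```

Emit:
apply_moves(
  moves=[
    [[0, 0, 0.004], 0],
    [[0, 0, 0.004], 0],
    [[0, 0, 0.004], 0],
    [[0, 0, 0.003], 0],
    [[0, 0, 0], 0],
  ],
)

```text
time_s: 39.4
tcp_pos: [0.5348, 0.1897, 0.0401]
ee_rot: [[0.044, -0.999, -0.001], [-0.999, -0.044, -0.001], [0.001, 0.001, -1.0]]
wrist_force: [-0.2, 0.7, -0.3]
gripper_width: 0.614
gripper_force: 30.0
```

```bash
python3 -c "
from h import *
go([.5351,.1892,.040],-87.65); print(r.sense()['wrist_force'])"
```

```text
t 39.4 tcp [0.5348 0.1897 0.0401] yaw -87.49 turn 0.16 shift now-axes mm [ 0.5 -0.3  0.1] after-turn axes mm [ 0.5 -0.3  0.1]
[-0.23334104  0.69425027 -0.30087147]
```

Emit:
apply_moves(
  moves=[
    [[0, 0, 0], 0],
    [[0, 0, 0], 0],
    [[0, 0, 0], 0],
    [[0, 0, 0], 0],
    [[0, 0, 0], 0],
  ],
  hand=0.087,
)

```text
time_s: 39.82
tcp_pos: [0.5355, 0.19, 0.0413]
ee_rot: [[0.044, -0.999, 0.001], [-0.999, -0.044, 0.0], [-0.0, -0.001, -1.0]]
wrist_force: [0.1, 0.4, 0.3]
gripper_width: 0.904
gripper_force: 0.0
```

Emit:
apply_moves(
  moves=[
    [[0, 0, -0.005], 0],
    [[0, 0, -0.015], 0],
    [[0, 0, -0.03], 0],
    [[0, 0, -0.04], 0],
    [[0, 0, -0.04], 0],
  ],
)

```text
time_s: 40.23
tcp_pos: [0.5346, 0.1894, 0.1722]
ee_rot: [[0.044, -0.999, -0.002], [-0.999, -0.044, -0.001], [0.001, 0.002, -1.0]]
wrist_force: [1.2, 0.6, -0.9]
gripper_width: 1.0
gripper_force: 0.0
```

Emit:
apply_moves(
  moves=[
    [[0.01, 0.002, -0.02], 0],
    [[0.02, 0.003, -0.01], 0],
    [[0.03, 0.003, 0], 0],
    [[0.034, 0.003, 0], 0],
    [[0.034, 0.003, 0], 0],
  ],
)

```text
time_s: 40.65
tcp_pos: [0.5266, 0.0605, 0.2019]
ee_rot: [[0.045, -0.999, 0.001], [-0.999, -0.045, 0.001], [-0.001, -0.001, -1.0]]
wrist_force: [0.5, -0.3, -0.3]
gripper_width: 1.0
gripper_force: 0.0
```

Emit:
apply_moves(
  moves=[
    [[0.034, 0.003, 0], 0],
    [[0.034, 0.003, 0], 0],
    [[0.034, 0.003, 0], 0],
    [[0.034, 0.003, 0], 0],
    [[0.034, 0.003, 0], 0],
  ],
)

```text
time_s: 41.07
tcp_pos: [0.519, -0.1107, 0.2017]
ee_rot: [[0.044, -0.999, 0.001], [-0.999, -0.044, 0.0], [-0.0, -0.001, -1.0]]
wrist_force: [0.6, 0.5, -0.7]
gripper_width: 1.001
gripper_force: 0.0
```

Emit:
apply_moves(
  moves=[
    [[0.034, 0.004, 0], 0],
    [[0.034, 0.004, 0], 0],
    [[0.034, 0.004, 0], 0],
    [[0.034, 0.004, 0], 0],
    [[0.034, 0.004, 0], 0],
  ],
)

```text
time_s: 41.48
tcp_pos: [0.5064, -0.2815, 0.2016]
ee_rot: [[0.044, -0.999, 0.001], [-0.999, -0.044, -0.0], [0.0, -0.001, -1.0]]
wrist_force: [1.2, 0.2, -0.1]
gripper_width: 1.003
gripper_force: 0.0
```

Emit:
apply_moves(
  moves=[
    [[0.03, 0.003, 0], 0.9],
    [[0.014, 0, 0], 0.9],
    [[0.006, 0, 0.02], 0],
    [[0.002, 0, 0.03], 0],
    [[0, 0, 0.02], 0],
  ],
)

```text
time_s: 41.9
tcp_pos: [0.5049, -0.3319, 0.1293]
ee_rot: [[0.011, -1.0, -0.001], [-1.0, -0.011, 0.001], [-0.001, 0.001, -1.0]]
wrist_force: [-1.0, -0.0, -0.6]
gripper_width: 0.998
gripper_force: 0.0
```

```bash
python3 -c "
from h import *
go([.5048,-.332,.025],-89.2)
q=imaging.capture('top'); plates(q,.076,(215,170,310,225),130); plates(q,.065,(410,185,515,225),130)"
```

```text
t 41.9 tcp [ 0.5049 -0.3319  0.1293] yaw -89.39 turn -0.19 shift now-axes mm [  0.2  -0.  104.3] after-turn axes mm [1.000e-01 1.000e-01 1.043e+02]
[248 184  14  23] [529.5 276.4] [54.1 30.2] 2.96
[264 184  10  22] [530.9 241.4] [22.3 52.1] 89.88
[478 185  37  40] [ 502.2 -320. ] [88.1 97.7] 88.65
```

Emit:
apply_moves(
  moves=[
    [[0, 0, 0.03], 0],
    [[0, 0, 0.03], 0],
    [[0, 0, 0.026], 0],
    [[0, 0, 0.014], 0],
    [[0, 0, 0.004], 0],
  ],
)

```text
time_s: 42.37
tcp_pos: [0.5043, -0.3308, 0.0248]
ee_rot: [[0.013, -1.0, -0.005], [-1.0, -0.013, 0.002], [-0.002, 0.005, -1.0]]
wrist_force: [0.4, -0.2, 0.4]
gripper_width: 0.997
gripper_force: 0.0
```

Emit:
apply_moves(
  moves=[
    [[0, 0, 0], 0],
    [[0, 0, 0], 0],
    [[0, 0, 0], 0],
    [[0, 0, 0], 0],
    [[0, 0, 0], 0],
  ],
  hand=0.03,
)

```text
time_s: 42.78
tcp_pos: [0.5064, -0.3321, 0.0283]
ee_rot: [[0.013, -1.0, 0.002], [-1.0, -0.013, -0.001], [0.001, -0.002, -1.0]]
wrist_force: [0.3, -0.0, -0.3]
gripper_width: 0.708
gripper_force: 0.0
```

Emit:
apply_moves(
  moves=[
    [[0, 0, 0], 0],
    [[0, 0, 0], 0],
    [[0, 0, 0], 0],
    [[0, 0, 0], 0],
    [[0, 0, 0], 0],
  ],
)

```text
time_s: 43.2
tcp_pos: [0.5059, -0.3322, 0.0277]
ee_rot: [[0.013, -1.0, 0.001], [-1.0, -0.013, -0.001], [0.001, -0.001, -1.0]]
wrist_force: [-1.5, 0.8, 5.6]
gripper_width: 0.617
gripper_force: 30.0
```

Emit:
apply_moves(
  moves=[
    [[0, 0, -0.006], 0],
    [[0, 0, -0.012], 0],
    [[0, 0, -0.02], 0],
    [[0, 0, -0.03], 0],
    [[0, 0, -0.03], 0],
  ],
)

```text
time_s: 43.62
tcp_pos: [0.5045, -0.3313, 0.1245]
ee_rot: [[0.012, -1.0, -0.003], [-1.0, -0.012, 0.002], [-0.002, 0.003, -1.0]]
wrist_force: [1.1, -1.5, -1.8]
gripper_width: 0.618
gripper_force: 30.0
```

Emit:
apply_moves(
  moves=[
    [[0, 0, -0.03], -0.9],
    [[0, 0, -0.02], -0.8],
    [[-0.01, 0, 0], 0],
    [[-0.022, -0.003, 0], 0],
    [[-0.03, -0.003, 0], 0],
  ],
)

```text
time_s: 44.03
tcp_pos: [0.5082, -0.2696, 0.1738]
ee_rot: [[0.039, -0.999, -0.001], [-0.999, -0.039, 0.001], [-0.001, 0.001, -1.0]]
wrist_force: [0.6, 0.3, -1.1]
gripper_width: 0.613
gripper_force: 30.0
```

Emit:
apply_moves(
  moves=[
    [[-0.034, -0.003, 0], 0],
    [[-0.034, -0.003, 0], 0],
    [[-0.034, -0.003, 0], 0],
    [[-0.034, -0.003, 0], 0],
    [[-0.034, -0.003, 0], 0],
  ],
)

```text
time_s: 44.45
tcp_pos: [0.5156, -0.0973, 0.1737]
ee_rot: [[0.041, -0.999, -0.002], [-0.999, -0.041, 0.001], [-0.001, 0.002, -1.0]]
wrist_force: [0.4, 1.3, -1.0]
gripper_width: 0.617
gripper_force: 30.0
```

Emit:
apply_moves(
  moves=[
    [[-0.034, -0.004, 0], 0],
    [[-0.034, -0.004, 0], 0],
    [[-0.034, -0.004, 0], 0],
    [[-0.034, -0.004, 0], 0],
    [[-0.034, -0.004, 0], 0],
  ],
)

```text
time_s: 44.87
tcp_pos: [0.5284, 0.0733, 0.1737]
ee_rot: [[0.042, -0.999, -0.002], [-0.999, -0.042, -0.0], [0.0, 0.002, -1.0]]
wrist_force: [0.6, -0.1, -1.7]
gripper_width: 0.611
gripper_force: 30.0
```

Emit:
apply_moves(
  moves=[
    [[-0.034, -0.004, 0], 0],
    [[-0.034, -0.003, 0], 0],
    [[-0.034, -0.002, 0], 0],
    [[-0.02, -0.001, 0], 0],
    [[-0.012, 0, 0], 0],
  ],
)

```text
time_s: 45.28
tcp_pos: [0.533, 0.2082, 0.1734]
ee_rot: [[0.044, -0.999, -0.002], [-0.999, -0.044, -0.001], [0.001, 0.002, -1.0]]
wrist_force: [0.3, -0.5, -1.7]
gripper_width: 0.613
gripper_force: 30.0
```

Emit:
apply_moves(
  moves=[
    [[-0.005, 0, 0], 0],
    [[0, 0, 0], 0],
    [[0, 0, 0], 0],
    [[0, 0, 0], 0],
    [[0, 0, 0], 0],
  ],
)

```text
time_s: 45.7
tcp_pos: [0.5338, 0.2095, 0.175]
ee_rot: [[0.04, -0.999, -0.0], [-0.999, -0.04, -0.0], [0.0, 0.0, -1.0]]
wrist_force: [-0.0, 0.3, -0.5]
gripper_width: 0.615
gripper_force: 30.0
```

```bash
python3 -c "
from h import *
p=imaging.capture('wrist'); t=r.sense()['tcp_pos']
held(p,t[2]+.0373,t[2]-.0227,t); go([.5341,.2108,.041],-87.65)
cv2.imwrite('pics/w12.png',p['frame']); plates(p,.076,(250,60,380,195))"
```

```text
[ 1.97e+02  2.54e+02 -1.84e-02 -8.80e-03]
t 45.75 tcp [0.5339 0.2097 0.1751] yaw -87.67 turn -0.02 shift now-axes mm [ -1.1  -0.3 134.1] after-turn axes mm [ -1.1  -0.3 134.1]
[283 160  66  11] [534.7 188.2] [53.5  8.4] 2.31
```

Emit:
apply_moves(
  moves=[
    [[-0.002, 0, 0.01], 0],
    [[0, 0, 0.03], 0],
    [[0, 0, 0.03], 0],
    [[0, 0, 0.015], 0],
    [[0, 0, 0.006], 0],
  ],
)

```text
time_s: 46.17
tcp_pos: [0.5315, 0.2111, 0.0802]
ee_rot: [[0.041, -0.999, -0.006], [-0.999, -0.041, -0.003], [0.003, 0.006, -1.0]]
wrist_force: [-0.8, -0.2, -0.5]
gripper_width: 0.614
gripper_force: 30.0
```

Emit:
apply_moves(
  moves=[
    [[0, 0, 0], 0],
    [[0, 0, 0], 0],
    [[0, 0, 0], 0],
    [[0, 0, 0], 0],
  ],
)

```text
time_s: 46.5
tcp_pos: [0.5347, 0.2134, 0.0855]
ee_rot: [[0.042, -0.999, 0.003], [-0.999, -0.042, 0.002], [-0.002, -0.003, -1.0]]
wrist_force: [0.8, 0.0, -1.3]
gripper_width: 0.616
gripper_force: 30.0
```

```bash
python3 -c "
from h import *
go([.5341,.2118,.041],-87.65); print(r.sense()['wrist_force'])"
```

```text
t 46.5 tcp [0.5347 0.2134 0.0855] yaw -87.58 turn 0.07 shift now-axes mm [ 1.6  0.8 44.5] after-turn axes mm [ 1.6  0.6 44.5]
[ 0.81223244  0.01482402 -1.26812462]
```

Emit:
apply_moves(
  moves=[
    [[0.0007, 0, 0.006], 0],
    [[0, 0, 0.006], 0],
    [[0, 0, 0.005], 0],
    [[0, 0, 0.004], 0],
    [[0, 0, 0.004], 0],
  ],
)

```text
time_s: 46.92
tcp_pos: [0.5336, 0.2119, 0.0582]
ee_rot: [[0.042, -0.999, -0.001], [-0.999, -0.042, -0.0], [0.0, 0.001, -1.0]]
wrist_force: [0.1, -0.0, -1.6]
gripper_width: 0.619
gripper_force: 30.0
```

Emit:
apply_moves(
  moves=[
    [[0, 0, 0.005], 0],
    [[0, 0, 0.005], 0],
    [[0, 0, 0.004], 0],
    [[0, 0, 0.004], 0],
    [[0, 0, 0], 0],
  ],
)

```text
time_s: 47.33
tcp_pos: [0.5332, 0.2118, 0.0399]
ee_rot: [[0.042, -0.999, -0.001], [-0.999, -0.042, -0.001], [0.001, 0.002, -1.0]]
wrist_force: [-0.0, -0.0, -1.5]
gripper_width: 0.621
gripper_force: 30.0
```

```bash
python3 -c "
from h import *
go([.5341,.2118,.041],-87.65); print(r.sense()['wrist_force'])"
```

```text
t 47.3333 tcp [0.5332 0.2118 0.0399] yaw -87.6 turn 0.05 shift now-axes mm [ 0.  -0.9 -1.1] after-turn axes mm [ 0.  -0.9 -1.1]
[-1.17001908e-02 -1.02685521e-03 -1.48079171e+00]
```

Release, rise, and move back toward the lid with a look at it and the case.

Emit:
apply_moves(
  moves=[
    [[0, 0, 0], 0],
    [[0, 0, 0], 0],
    [[0, 0, 0], 0],
    [[0, 0, 0], 0],
    [[0, 0, 0], 0],
  ],
  hand=0.087,
)

```text
time_s: 47.75
tcp_pos: [0.534, 0.2123, 0.0413]
ee_rot: [[0.042, -0.999, 0.001], [-0.999, -0.042, 0.001], [-0.0, -0.001, -1.0]]
wrist_force: [0.0, 0.6, 0.3]
gripper_width: 0.91
gripper_force: 0.0
```

Emit:
apply_moves(
  moves=[
    [[0, 0, -0.005], 0],
    [[0, 0, -0.015], 0],
    [[0, 0, -0.03], 0],
    [[0, 0, -0.04], 0],
    [[0, 0, -0.04], 0],
  ],
)

```text
time_s: 48.17
tcp_pos: [0.5332, 0.2116, 0.1722]
ee_rot: [[0.042, -0.999, -0.001], [-0.999, -0.042, -0.001], [0.001, 0.002, -1.0]]
wrist_force: [1.6, 0.7, 0.6]
gripper_width: 0.998
gripper_force: 0.0
```

Emit:
apply_moves(
  moves=[
    [[-0.02, 0, -0.04], 0],
    [[-0.025, 0, -0.03], 0],
    [[-0.025, 0, -0.015], 0],
    [[-0.01, 0, 0], 0],
    [[0, 0, 0], 0],
  ],
)

```text
time_s: 48.58
tcp_pos: [0.5303, 0.2928, 0.254]
ee_rot: [[0.044, -0.999, 0.001], [-0.999, -0.044, 0.002], [-0.002, -0.001, -1.0]]
wrist_force: [0.0, 0.0, -0.9]
gripper_width: 0.999
gripper_force: 0.0
```

Emit:
apply_moves(
  moves=[
    [[0, 0, 0], 0],
    [[0, 0, 0], 0],
  ],
)

```text
time_s: 48.75
tcp_pos: [0.5297, 0.2894, 0.2517]
ee_rot: [[0.042, -0.999, -0.003], [-0.999, -0.042, -0.002], [0.002, 0.003, -1.0]]
wrist_force: [0.6, 0.1, 0.3]
gripper_width: 0.997
gripper_force: 0.0
```

```bash
python3 -c "
from h import *
p=imaging.capture('wrist'); cv2.imwrite('pics/w13.png',p['frame']); plates(p,.076,(250,20,380,240))
q=imaging.capture('scene'); knob(q,.063,.091,(.42,0))
print([(round(d['confidence'],2),np.round(np.array(d['at'])*[640,400])) for d in models.place_of(q,'lid')],proj(q,[.42,0.001,.0]))
go([.42,.02,.26],-87.6)"
```

```text
[287  63  56   9] [534.4 189.1] [52.8  7.2] 2.39
[288  84  56  16] [532.6 211.6] [53.9 14. ] 2.38
[288 111  54  23] [532.4 240.9] [53.5 21.6] 2.36
[289 144  53  28] [530.6 276.9] [53.9 28.2] 2.34
lid ((457.954345703125, -7.016548156738281), (162.6072235107422, 203.31149291992188), 1.1659904718399048)
[(0.83, array([280., 203.])), (0.56, array([378., 201.]))] [[283.47777258 199.89776357]]
t 48.9 tcp [0.5302 0.2895 0.2523] yaw -87.65 turn -0.05 shift now-axes mm [264.7 121.2  -7.2] after-turn axes mm [264.6 121.4  -7.7]
```

View pics/w13.png

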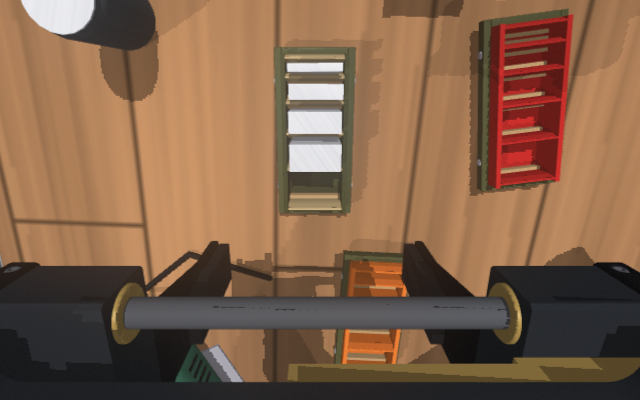

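The wrist view shows all four plates standing in their own slots at rows 68, 92, 122 and 157, with the 36 mm slot empty. Next I look at the lid on the bench.

Emit:
apply_moves(
  moves=[
    [[0.015, 0.008, -0.004], 0],
    [[0.028, 0.014, -0.004], 0],
    [[0.028, 0.014, 0], 0],
    [[0.028, 0.014, 0], 0],
    [[0.028, 0.014, 0], 0],
  ],
)

```text
time_s: 49.32
tcp_pos: [0.4709, 0.1591, 0.2608]
ee_rot: [[0.042, -0.999, -0.001], [-0.999, -0.042, -0.001], [0.001, 0.001, -1.0]]
wrist_force: [0.6, 0.5, -0.3]
gripper_width: 1.0
gripper_force: 0.0
```

Emit:
apply_moves(
  moves=[
    [[0.028, 0.014, 0], 0],
    [[0.028, 0.014, 0], 0],
    [[0.028, 0.014, 0], 0],
    [[0.02, 0.01, 0], 0],
    [[0.014, 0.006, 0], 0],
  ],
)

```text
time_s: 49.73
tcp_pos: [0.4172, 0.0383, 0.2612]
ee_rot: [[0.04, -0.999, -0.0], [-0.999, -0.04, -0.0], [0.0, 0.0, -1.0]]
wrist_force: [0.6, -0.2, 0.8]
gripper_width: 1.004
gripper_force: 0.0
```

Emit:
apply_moves(
  moves=[
    [[0, 0, 0], 0],
    [[0, 0, 0], 0],
    [[0, 0, 0], 0],
    [[0, 0, 0], 0],
  ],
)

```text
time_s: 50.07
tcp_pos: [0.4192, 0.0412, 0.261]
ee_rot: [[0.042, -0.999, -0.0], [-0.999, -0.042, -0.0], [0.0, 0.0, -1.0]]
wrist_force: [-0.7, 1.1, 0.0]
gripper_width: 1.002
gripper_force: 0.0
```

```bash
python3 -c "
from h import *
p=imaging.capture('wrist'); cv2.imwrite('pics/w14.png',p['frame']); knob(p,.063,.091,(.42,0))
t=imaging.capture('top'); print([(round(d['confidence'],2),np.round(np.array(d['at'])*[640,400])) for d in models.place_of(p,'lid')])
go([.42,.0,.07],-87.6)"
```

```text
lid ((419.68341064453125, 1.9239578247070312), (85.75198364257812, 186.81687927246094), 2.341012477874756)
knob ((419.58953857421875, 0.7894973754882812), (21.697572708129883, 40.43111801147461), 1.9289741516113281)
[(0.94, array([319., 123.]))]
t 50.2167 tcp [0.4191 0.0413 0.261 ] yaw -87.54 turn 0.06 shift now-axes mm [ 41.2   0.8 191. ] after-turn axes mm [ 41.3   0.9 191. ]
```

Emit:
apply_moves(
  moves=[
    [[0.015, 0, 0.02], 0],
    [[0.015, 0, 0.03], 0],
    [[0.0095, 0, 0.03], 0],
    [[0, 0, 0.03], 0],
    [[0, 0, 0.03], 0],
  ],
)

```text
time_s: 50.63
tcp_pos: [0.4207, 0.0011, 0.12]
ee_rot: [[0.042, -0.999, 0.001], [-0.999, -0.042, 0.0], [-0.0, -0.001, -1.0]]
wrist_force: [0.7, 0.6, -0.3]
gripper_width: 0.997
gripper_force: 0.0
```

Emit:
apply_moves(
  moves=[
    [[0, 0, 0], 0],
    [[0, 0, 0], 0],
    [[0, 0, 0], 0],
  ],
)

```text
time_s: 50.88
tcp_pos: [0.4221, 0.0019, 0.1227]
ee_rot: [[0.043, -0.999, 0.003], [-0.999, -0.043, 0.0], [-0.0, -0.003, -1.0]]
wrist_force: [0.2, -0.1, -0.7]
gripper_width: 1.003
gripper_force: 0.0
```

```bash
python3 -c "
from h import *
go([.4199,.0009,.046],-87.65)"
```

```text
t 50.8833 tcp [0.4221 0.0019 0.1227] yaw -87.52 turn 0.13 shift now-axes mm [ 0.9  2.5 76.7] after-turn axes mm [ 0.9  2.3 76.7]
```

Emit:
apply_moves(
  moves=[
    [[0.0005, 0.001, 0.025], 0.1],
    [[0, 0, 0.02], 0],
    [[0, 0, 0.015], 0],
    [[0, 0, 0.009], 0],
    [[0, 0, 0.005], 0],
  ],
)

```text
time_s: 51.3
tcp_pos: [0.421, 0.0014, 0.048]
ee_rot: [[0.041, -0.999, 0.002], [-0.999, -0.041, 0.001], [-0.001, -0.002, -1.0]]
wrist_force: [0.5, 0.8, -0.1]
gripper_width: 0.997
gripper_force: 0.0
```

Emit:
apply_moves(
  moves=[
    [[0, 0, 0], 0],
    [[0, 0, 0], 0],
    [[0, 0, 0], 0],
  ],
)

```text
time_s: 51.55
tcp_pos: [0.4208, 0.0012, 0.0485]
ee_rot: [[0.041, -0.999, 0.003], [-0.999, -0.041, 0.001], [-0.001, -0.003, -1.0]]
wrist_force: [0.3, 0.7, 0.3]
gripper_width: 0.999
gripper_force: 0.0
```

```bash
python3 -c "
from h import *
go([.4199,.0009,.046],-87.65); print(r.sense()['wrist_force'])"
```

```text
t 51.55 tcp [0.4208 0.0012 0.0485] yaw -87.66 turn -0.01 shift now-axes mm [0.3 0.9 2.5] after-turn axes mm [0.3 0.9 2.5]
[0.29572778 0.70442485 0.31484209]
```

Emit:
apply_moves(
  moves=[
    [[0, 0.0008, 0.001], 0],
    [[0, 0, 0.001], 0],
    [[0, 0, 0], 0],
    [[0, 0, 0], 0],
    [[0, 0, 0], 0],
  ],
  hand=0,
)

```text
time_s: 51.97
tcp_pos: [0.4188, 0.0007, 0.0453]
ee_rot: [[0.04, -0.999, 0.0], [-0.999, -0.04, 0.0], [-0.0, -0.0, -1.0]]
wrist_force: [0.6, 0.8, 0.6]
gripper_width: 0.706
gripper_force: 0.0
```

Emit:
apply_moves(
  moves=[
    [[0, 0, 0], 0],
    [[0, 0, 0], 0],
    [[0, 0, 0], 0],
    [[0, 0, 0], 0],
    [[0, 0, 0], 0],
  ],
)

```text
time_s: 52.38
tcp_pos: [0.4188, 0.0007, 0.0452]
ee_rot: [[0.04, -0.999, -0.0], [-0.999, -0.04, -0.0], [0.0, 0.0, -1.0]]
wrist_force: [0.7, -0.5, 0.1]
gripper_width: 0.326
gripper_force: 0.0
```

Emit:
apply_moves(
  moves=[
    [[0, 0, 0], 0],
    [[0, 0, 0], 0],
    [[0, 0, 0], 0],
    [[0, 0, 0], 0],
    [[0, 0, 0], 0],
  ],
)

```text
time_s: 52.8
tcp_pos: [0.4195, 0.0009, 0.0454]
ee_rot: [[0.041, -0.999, 0.001], [-0.999, -0.041, 0.0], [-0.0, -0.002, -1.0]]
wrist_force: [1.8, -0.3, -0.4]
gripper_width: 0.251
gripper_force: 30.0
```

```bash
python3 -c "
from h import *
go([.4199,.0009,.046],-87.65); s=r.sense(); print(s['wrist_force'],s['gripper_force'],s['gripper_width'])
p=imaging.capture('wrist'); knob(p,.063,.091,(.42,0))"
```

```text
t 52.8 tcp [0.4195 0.0009 0.0454] yaw -87.67 turn -0.02 shift now-axes mm [ 0.  -0.4 -0.6] after-turn axes mm [ 0.  -0.4 -0.6]
[ 1.7867765  -0.32208138 -0.39151027] 29.993461668491364 0.2514343344729816
lid ((416.6993103027344, 60.895530700683594), (50.67097473144531, 23.85980987548828), 2.3845386505126953)
```

Emit:
apply_moves(
  moves=[
    [[0, 0, -0.006], 0],
    [[0, 0, -0.012], 0],
    [[0, 0, -0.02], 0],
    [[0, 0, -0.03], 0],
    [[0, 0, -0.03], 0],
  ],
)

```text
time_s: 53.27
tcp_pos: [0.4157, -0.0001, 0.1429]
ee_rot: [[0.039, -0.999, -0.007], [-0.999, -0.039, -0.001], [0.001, 0.007, -1.0]]
wrist_force: [1.8, -0.1, -3.7]
gripper_width: 0.251
gripper_force: 30.0
```

Emit:
apply_moves(
  moves=[
    [[0, 0, -0.02], 0],
    [[0, 0, -0.01], 0],
    [[-0.012, -0.006, 0], 0],
    [[-0.025, -0.012, 0], 0],
    [[-0.025, -0.012, 0], 0],
  ],
)

```text
time_s: 53.68
tcp_pos: [0.4444, 0.0639, 0.1721]
ee_rot: [[0.038, -0.999, -0.004], [-0.999, -0.038, -0.0], [0.0, 0.004, -1.0]]
wrist_force: [0.3, 0.1, -4.8]
gripper_width: 0.249
gripper_force: 30.0
```

Emit:
apply_moves(
  moves=[
    [[-0.025, -0.012, 0], 0],
    [[-0.025, -0.012, 0], 0],
    [[-0.025, -0.012, 0], 0],
    [[-0.025, -0.012, 0], 0],
    [[-0.025, -0.012, 0], 0],
  ],
)

```text
time_s: 54.1
tcp_pos: [0.4995, 0.1921, 0.171]
ee_rot: [[0.04, -0.999, -0.005], [-0.999, -0.04, -0.002], [0.002, 0.005, -1.0]]
wrist_force: [0.3, 0.8, -5.3]
gripper_width: 0.25
gripper_force: 30.0
```

Emit:
apply_moves(
  moves=[
    [[-0.025, -0.012, 0], 0],
    [[-0.025, -0.012, 0], 0],
    [[-0.012, -0.006, 0], 0],
    [[-0.0055, -0.003, 0], 0],
    [[0, 0, 0], 0],
  ],
)

```text
time_s: 54.52
tcp_pos: [0.5303, 0.2606, 0.1709]
ee_rot: [[0.041, -0.999, -0.004], [-0.999, -0.041, -0.002], [0.002, 0.004, -1.0]]
wrist_force: [0.2, -0.7, -4.9]
gripper_width: 0.246
gripper_force: 30.0
```

Emit:
apply_moves(
  moves=[
    [[0, 0, 0], 0],
    [[0, 0, 0], 0],
    [[0, 0, 0], 0],
    [[0, 0, 0], 0],
    [[0, 0, 0], 0],
  ],
)

```text
time_s: 54.93
tcp_pos: [0.5312, 0.2593, 0.1736]
ee_rot: [[0.04, -0.999, 0.0], [-0.999, -0.04, 0.0], [-0.0, -0.0, -1.0]]
wrist_force: [-0.1, 0.3, -3.6]
gripper_width: 0.253
gripper_force: 30.0
```

```bash
python3 -c "
from h import *
go([.5319,.2603,.09],-87.62); s=r.sense(); print(s['wrist_force'],s['gripper_width'])
h=s['tcp_pos'][2]-.0454
p=imaging.capture('wrist'); cv2.imwrite('pics/w15.png',p['frame'])
hs=cv2.cvtColor(p['frame'],cv2.COLOR_BGR2HSV).astype(int)
E=[]
for v in range(60,200,10): 
    m=(hs[v,:,0]>19)&(hs[v,:,0]<75)&(hs[v,:,1]>40)&(hs[v,:,2]<150); i=np.where(m[200:440])[0]
    print(v,i.min()+200 if len(i) else 0,i.max()+200 if len(i) else 0)
"
```

```text
t 54.9333 tcp [0.5312 0.2593 0.1736] yaw -87.73 turn -0.11 shift now-axes mm [-0.9 -0.7 83.6] after-turn axes mm [-1.  -0.7 83.6]
[-0.11611497  0.29361377 -3.64562585] 0.25326534955732094
60 0 0
70 221 410
80 222 409
90 223 409
100 224 408
110 224 407
120 224 408
130 224 408
140 225 407
150 226 406
160 227 405
170 229 403
180 230 402
190 231 401
```

```bash
python3 -c "
from h import *
s=r.sense();t=s['tcp_pos'];z=t[2]+.0176
p=imaging.capture('wrist')
h=cv2.cvtColor(p['frame'],cv2.COLOR_BGR2HSV).astype(int)
m=(h[...,0]>19)&(h[...,0]<75)&(h[...,1]>40)&(h[...,2]<150)
def run(v):
    i=np.where(m[v,200:440])[0]+200; return ground(p,[[i.min()-.5,v],[i.max()+.5,v]],z)*1000
for v in (85,150): g=run(v); print(v,g.round(1).tolist(),g.mean(0).round(1),np.hypot(*(g[0]-g[1])))
for u in (250,315,380):
    i=np.where(m[40:100,u])[0]+40; print(u,i.min(),ground(p,[u,i.min()-.5],z)*1000)
go([.5319,.2603,.09],-87.62)"
```

```text
85 [[576.8, 177.1], [491.7, 173.7]] [534.2 175.4] 85.11343224267185
150 [[576.5, 206.9], [489.6, 203.4]] [533.1 205.1] 87.01521352126011
250 66 [[564.12234396 168.24972543]]
315 66 [[535.02591932 167.09466207]]
380 66 [[505.92864353 165.93956492]]
t 55.0333 tcp [0.5313 0.2596 0.1735] yaw -87.72 turn -0.1 shift now-axes mm [-0.7 -0.6 83.5] after-turn axes mm [-0.7 -0.6 83.5]
```

Emit:
apply_moves(
  moves=[
    [[-0.0007, -0.0006, 0.01], -0.1],
    [[0, 0, 0.02], 0],
    [[0, 0, 0.02], 0],
    [[0, 0, 0.012], 0],
    [[0, 0, 0.008], 0],
  ],
)

```text
time_s: 55.45
tcp_pos: [0.5308, 0.2598, 0.1006]
ee_rot: [[0.042, -0.999, -0.003], [-0.999, -0.042, -0.002], [0.002, 0.003, -1.0]]
wrist_force: [0.8, -0.0, -4.4]
gripper_width: 0.254
gripper_force: 30.0
```

Emit:
apply_moves(
  moves=[
    [[0, 0, 0], 0],
    [[0, 0, 0], 0],
    [[0, 0, 0], 0],
    [[0, 0, 0], 0],
    [[0, 0, 0], 0],
  ],
)

```text
time_s: 55.87
tcp_pos: [0.5325, 0.2611, 0.1042]
ee_rot: [[0.042, -0.999, 0.002], [-0.999, -0.042, 0.001], [-0.001, -0.002, -1.0]]
wrist_force: [-0.9, 0.5, -4.4]
gripper_width: 0.256
gripper_force: 30.0
```

```bash
python3 -c "
from h import *
go([.532,.2603,.0724],-87.62); print(r.sense()['wrist_force'])"
```

```text
t 55.8667 tcp [0.5325 0.2611 0.1042] yaw -87.58 turn 0.04 shift now-axes mm [ 0.8  0.6 31.8] after-turn axes mm [ 0.8  0.5 31.8]
[-0.94138096  0.52282362 -4.40295876]
```

Emit:
apply_moves(
  moves=[
    [[0.0004, 0.0002, 0.004], 0],
    [[0, 0, 0.004], 0],
    [[0, 0, 0.004], 0],
    [[0, 0, 0.003], 0],
    [[0, 0, 0.003], 0],
  ],
)

```text
time_s: 56.28
tcp_pos: [0.5316, 0.2601, 0.0846]
ee_rot: [[0.042, -0.999, -0.001], [-0.999, -0.042, -0.0], [0.0, 0.001, -1.0]]
wrist_force: [-0.3, -0.8, -5.2]
gripper_width: 0.251
gripper_force: 30.0
```

Emit:
apply_moves(
  moves=[
    [[0, 0, 0.002], 0],
    [[0, 0, 0.002], 0],
    [[0, 0, 0.002], 0],
    [[0, 0, 0.002], 0],
    [[0, 0, 0], 0],
  ],
)

```text
time_s: 56.7
tcp_pos: [0.5316, 0.2601, 0.0767]
ee_rot: [[0.042, -0.999, -0.001], [-0.999, -0.042, -0.0], [0.0, 0.001, -1.0]]
wrist_force: [1.2, -1.1, -4.4]
gripper_width: 0.253
gripper_force: 30.0
```

```bash
python3 -c "
from h import *
go([.532,.2603,.0724],-87.62); print(r.sense()['wrist_force'])"
```

```text
t 56.7 tcp [0.5316 0.2601 0.0767] yaw -87.59 turn 0.03 shift now-axes mm [-0.2 -0.5  4.3] after-turn axes mm [-0.2 -0.5  4.3]
[ 1.16291314 -1.07663364 -4.41776507]
```

Lower edge at about 31 mm, well inside with no contact. Down the last 4 mm in small steps.

Emit:
apply_moves(
  moves=[
    [[0, 0, 0.0015], 0],
    [[0, 0, 0.001], 0],
    [[0, 0, 0.001], 0],
    [[0, 0, 0], 0],
    [[0, 0, 0], 0],
  ],
)

```text
time_s: 57.12
tcp_pos: [0.5318, 0.2603, 0.0737]
ee_rot: [[0.042, -0.999, -0.0], [-0.999, -0.042, -0.0], [0.0, 0.0, -1.0]]
wrist_force: [0.2, 1.3, -3.8]
gripper_width: 0.249
gripper_force: 30.0
```

Emit:
apply_moves(
  moves=[
    [[0, 0, 0.0005], 0],
    [[0, 0, 0.0005], 0],
    [[0, 0, 0], 0],
  ],
)

```text
time_s: 57.37
tcp_pos: [0.5317, 0.2602, 0.0727]
ee_rot: [[0.042, -0.999, -0.0], [-0.999, -0.042, -0.0], [0.0, 0.0, -1.0]]
wrist_force: [0.4, -0.2, -4.8]
gripper_width: 0.248
gripper_force: 30.0
```

Emit:
apply_moves(
  moves=[
    [[0, 0, 0.0005], 0],
    [[0, 0, 0.0005], 0],
    [[0, 0, 0], 0],
    [[0, 0, 0], 0],
  ],
)

```text
time_s: 57.7
tcp_pos: [0.532, 0.2603, 0.0723]
ee_rot: [[0.042, -0.999, 0.001], [-0.999, -0.042, 0.0], [-0.0, -0.001, -1.0]]
wrist_force: [-0.6, -1.8, 0.6]
gripper_width: 0.251
gripper_force: 30.0
```

Emit:
apply_moves(
  moves=[
    [[0, 0, 0], 0],
    [[0, 0, 0], 0],
    [[0, 0, 0], 0],
    [[0, 0, 0], 0],
    [[0, 0, 0], 0],
  ],
  hand=0.087,
)

```text
time_s: 58.12
tcp_pos: [0.532, 0.2604, 0.0719]
ee_rot: [[0.042, -0.999, 0.0], [-0.999, -0.042, 0.0], [-0.0, -0.0, -1.0]]
wrist_force: [-0.2, 0.6, 0.6]
gripper_width: 0.541
gripper_force: 0.0
```

Emit:
apply_moves(
  moves=[
    [[0, 0, 0], 0],
    [[0, 0, 0], 0],
    [[0, 0, -0.01], 0],
    [[0, 0, -0.03], 0],
    [[0, 0, -0.04], 0],
  ],
)

```text
time_s: 58.53
tcp_pos: [0.5298, 0.2589, 0.15]
ee_rot: [[0.042, -0.999, -0.006], [-0.999, -0.042, -0.005], [0.004, 0.006, -1.0]]
wrist_force: [0.5, 2.0, 0.1]
gripper_width: 0.922
gripper_force: 0.0
```

Emit:
apply_moves(
  moves=[
    [[-0.01, 0, -0.04], 0],
    [[-0.01, 0, -0.04], 0],
    [[-0.01, 0, -0.02], 0],
    [[0, 0, 0], 0],
    [[0, 0, 0], 0],
  ],
)

```text
time_s: 58.95
tcp_pos: [0.5307, 0.291, 0.2538]
ee_rot: [[0.043, -0.999, 0.003], [-0.999, -0.043, 0.003], [-0.003, -0.003, -1.0]]
wrist_force: [-0.2, -1.2, -0.6]
gripper_width: 0.998
gripper_force: 0.0
```

Emit:
apply_moves(
  moves=[
    [[0, 0, 0], 0],
    [[0, 0, 0], 0],
    [[0, 0, 0], 0],
    [[0, 0, 0], 0],
  ],
)

```text
time_s: 59.28
tcp_pos: [0.5302, 0.2897, 0.2505]
ee_rot: [[0.042, -0.999, -0.002], [-0.999, -0.042, -0.002], [0.002, 0.002, -1.0]]
wrist_force: [-0.0, -0.1, 0.2]
gripper_width: 0.998
gripper_force: 0.0
```

```bash
python3 -c "
from h import *
p=imaging.capture('wrist'); knob(p,.090,.118,(.532,.261)); go([.5,.3,.3],-87.6)
q=imaging.capture('scene')
cv2.imwrite('pics/end.png',np.vstack([cv2.resize(p['frame'][20:290,200:440],(480,540))[:300],cv2.resize(q['frame'][130:230,320:480],(480,300),interpolation=cv2.INTER_CUBIC)]))"
```

```text
lid ((531.421142578125, 261.32568359375), (85.80390167236328, 185.03709411621094), 2.505117893218994)
knob ((531.7867431640625, 259.34844970703125), (22.020645141601562, 41.61411666870117), 2.3739778995513916)
t 59.3333 tcp [0.5303 0.2897 0.2508] yaw -87.61 turn -0.01 shift now-axes mm [-11.4  30.  -49.2] after-turn axes mm [-11.5  29.9 -49.2]
```

View pics/end.png

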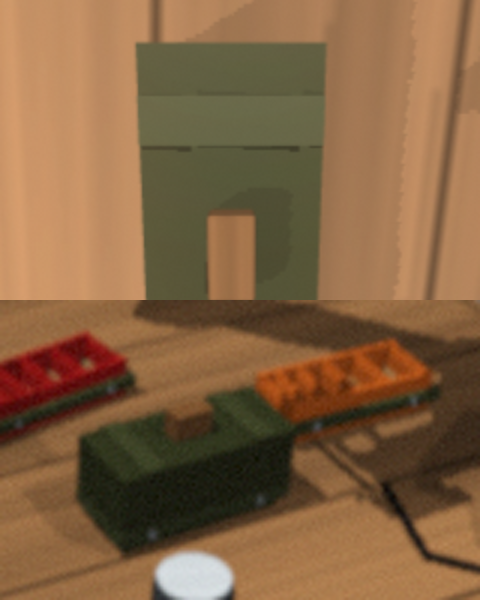

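The final pictures show the lid level on the case at the same place and size as at the start (85.8 mm, centre (531.4, 261.3) mm), with the gripper clear of it.

```bash
python3 -c "
from h import *
print(r.finish_job())"
```

```text
the job is handed in; nothing more can be done
None
```

The job is handed in: the 8, 15, 22 and 29 mm plates stand in their own slots (no 36 mm plate was in the tray), and the lid is back on, fully down by the wrist-camera and scene views; I saw no verdict.

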